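# Reload the bench vibrator with stone casts, pin its gate and switch it back on

### The job

The bench vibrator has been left running: flip its toggle on the switch box off first. Then take the flat wax tin off the bed and set it down flat on the bench, and stand all the loose white stone casts (two to four of them) on the bed, each flat on its base and wholly on the bed. After that swing the gate bar fully shut, drop the steel retaining pin all the way down through the bar and the lug beneath it, and only then flip the toggle back on until it clicks.

Things in the scene. Friction and masses are not known exactly. Their poses are not given: they have to be found in the camera images.
- bed: Fixed vibrator, 230 x 200 mm, white with a black rubber bed. Origin: centre of its underside, on the bench; z up. The flat bed is at z = 50 mm, 210 mm along x (-105 to 105), about 190 mm along y (-93 to 96). A steel rim 8 mm high stands on its -x, +x and -y sides; the +y side is open and closed off by the gate bar at y = 117 mm.
- bar_hinge (a point): Upright hinge axis of the gate bar, at bed (100, 117) mm, level with the bar's top face (66 mm above the bench). Fixed to the bed.
- bar (a joint): Gate bar angle, rad: 0 is fully shut at its stop (pointing from the hinge to the bed's -x, its hole over the lug's); it grows to 1.1 as the free end swings out to the bed's +y. Light friction (0.5 N at the knob), stays where left. The bar is an aluminium strip 28 mm wide, 10 mm thick, top face 66 mm above the bench; its 13 mm hole is 195 mm from the hinge axis.
- bar_knob (a point): Middle of the round upright black knob on the gate bar, 18 mm across and 32 mm high, standing on the bar's top face 125 mm from the hinge axis; this point is 84 mm above the bench.
- lug_hole (a point): Mouth of the 13 mm hole in the fixed steel lug, 54.5 mm above the bench; it goes straight down through the lug. The shut bar lies 1.5 mm above the lug, its hole on the same axis.
- pin_grip (a point): Steel pin, upright in a wooden parking block (60 x 60 x 42 mm) at the start. This point: middle of its grip, a barrel 16 mm across, 34 mm long. Above it a flat head 28 mm across, 5 mm thick (top 22 mm above this point); below it a shank 10 mm across, 36 mm long, end tapered (lowest point 53 mm below this point). z: the pin's axis, up. Fully home this point is 83 mm above the bench.
- toggle (a joint): Angle of the toggle lever, rad; it starts at 0.72. 0 is off (lever leaning 0.36 rad from upright towards the switch box's -x), 0.72 is on (leaning 0.36 rad towards its +x). Past its centre at 0.36 it snaps over by itself to that end and stays there; it takes 2 to 3 N at the tip to start it.
- toggle_tip (a point): Free end of the toggle lever, a round steel bar 10 mm thick with a rounded end, 52 mm from its pivot.
- toggle_pivot (a point): Pivot of the toggle, 54 mm above the bench, at the centre of the top of the switch box (grey, fixed, 100 x 80 x 50 mm). Its axes are the box's: the lever flips in its x-z plane, from -x (off) to +x (on).
- dish_mid (a point): Middle of a little glass dish, 34 mm across and 20 mm high, standing on the bench among the casts; not part of the job, only in the way.
- tin_mid (a point): Middle of a flat round aluminium tin, 61 mm across and 28 mm high, about 90 g, standing on the bed at the start; on the bench this point is 14 mm up.
- cast1_mid (a point): White stone cast of a jaw (a flat-based horseshoe of teeth), absent in some starts: 56 mm wide (its y, two flat parallel sides 40 mm long, 24 mm high), 54 mm long (its x, rounded front towards +x), 36 mm high in all. This point is half-way up, 18 mm above its base, and midway along its length and width; z is up when it stands on its base. 100 to 180 g.
- cast2_mid (a point): White stone cast of a jaw (a flat-based horseshoe of teeth), absent in some starts: 56 mm wide (its y, two flat parallel sides 40 mm long, 24 mm high), 54 mm long (its x, rounded front towards +x), 36 mm high in all. This point is half-way up, 18 mm above its base, and midway along its length and width; z is up when it stands on its base. 100 to 180 g.
- cast3_mid (a point): White stone cast of a jaw (a flat-based horseshoe of teeth), absent in some starts: 56 mm wide (its y, two flat parallel sides 40 mm long, 24 mm high), 54 mm long (its x, rounded front towards +x), 36 mm high in all. This point is half-way up, 18 mm above its base, and midway along its length and width; z is up when it stands on its base. 100 to 180 g.
- cast4_mid (a point): White stone cast of a jaw (a flat-based horseshoe of teeth), absent in some starts: 56 mm wide (its y, two flat parallel sides 40 mm long, 24 mm high), 54 mm long (its x, rounded front towards +x), 36 mm high in all. This point is half-way up, 18 mm above its base, and midway along its length and width; z is up when it stands on its base. 100 to 180 g.

How it is judged (in metres and radians):
On the way, in this order (a step that is already met when the one before it is completed fails the run):
1. the toggle has snapped over to off (value of joint toggle below 0.08 rad), for 0.2 s.
2. the tin lies flat on the bench and all the casts stand flat on the bed (height (world z) of tin_mid between 0.009 and 0.02 m and x of cast1_mid in the frame of bed between -0.085 and 0.085 m and y of cast1_mid in the frame of bed between -0.075 and 0.07 m and z of cast1_mid in the frame of bed between 0.06 and 0.077 m and angle between each of cast1_mid, cast2_mid, cast3_mid, cast4_mid's own z axis and vertical below 0.15 rad and x of cast2_mid in the frame of bed between -0.085 and 0.085 m and y of cast2_mid in the frame of bed between -0.075 and 0.07 m and z of cast2_mid in the frame of bed between 0.06 and 0.077 m and x of cast3_mid in the frame of bed between -0.085 and 0.085 m and y of cast3_mid in the frame of bed between -0.075 and 0.07 m and z of cast3_mid in the frame of bed between 0.06 and 0.077 m and x of cast4_mid in the frame of bed between -0.085 and 0.085 m and y of cast4_mid in the frame of bed between -0.075 and 0.07 m and z of cast4_mid in the frame of bed between 0.06 and 0.077 m), for 0.2 s.
3. the bar is shut and the pin is fully home through bar and lug (value of joint bar below 0.04 rad and horizontal distance between pin_grip and lug_hole below 0.005 m and z of pin_grip in the frame of bed below 0.088 m and angle between pin_grip's own z axis and vertical below 0.15 rad), for 0.2 s.
4. the toggle has snapped over to on (value of joint toggle above 0.64 rad), for 0.2 s.
At the end, for the whole second after the job is handed in: Tin flat on the bench; every cast upright (0.15 rad) at bed height (middle 60-77 mm above the bench) and within bed x +-85, y -75 to 70 mm; bar below 0.04 rad; pin upright within 5 mm of the lug hole, its grip middle below 88 mm; toggle above 0.64 rad; all released (all of step 2 and all of step 3 and value of joint toggle above 0.64 rad); the robot touches nothing.
Of cast1, cast2, cast3, cast4 only 2 to 4 are there at a start; the rules pass over those that are not, and their reading is None.
At some moment in a run one of cast1, cast2, cast3, cast4 may be knocked a few centimetres aside while the robot is not near it.
Once in a run the grip may slacken for a moment while it holds something.
It also fails if it takes over 200 s, if anything falls off the work surface, if the arm or the gripper's body presses on something with over 40 N, if the wrist force passes 120 N, or if a joint passes its speed limit or range.

### The arm

A 6-joint arm with a two-finger parallel gripper is mounted at the origin on the work surface. World frame = base frame: x ahead of the robot, y to its left, z up, the work surface at z = 0. Lengths are in mm, angles in degrees, forces in N, time in s.
With the tool pointing down it reaches from about 275 to 850 mm from the base axis. Payload 19 kg.
Tool frame: the origin (TCP) lies on the centre line of the jaws, within the pads' length; the fingertips stand 22 mm ahead of it and the grasp point (between the pads) lies 3 mm ahead of it (tip_reach is the distance from the TCP to the fingertips, in mm); z points along the fingers, y is the line along which they close (so a half turn about z gives the same grasp; the last joint's range is limited). The gripper opens to 85 mm and grips with 20 to 120 N. Pads are 22 mm wide; open, the fingers measure 114 mm over their backs; the gripper's body (76 mm by 85 mm) begins 54 mm behind the grasp point. The pads swing forward as they close: fully open they stand 13 mm farther back than shut.
Start: joints at [57.582, 8.623, 82.357, -0, 89.026, -7.678], TCP at [240.64, 522.189, 221.267] pointing down, gripper open.
Joint ranges: [-160.23, 160.23], [-39.13, 120.54], [6.94, 153.29], [-79.49, 259.48], [9.18, 160.14], [-161.06, 161.06]. Speed limits (degrees/s): [108.29, 108.29, 127.2, 172.46, 172.46, 172.46].

### API

Orientations are given as [roll, pitch, yaw] about the fixed x, y, z axes, in that order (R = Rz(yaw) Ry(pitch) Rx(roll)).
In Python, from bench import * gives the robot as it stands. The module is installed in compiled form; this text tells all that it offers.
- The arm moves only by the shell command python3 -m jog 'ROWS' [FORCE]. ROWS is JSON, a list of rows, each an object of numbers: "tx", "ty", "tz": the shift along the world's x, y, z in cm; "ax", "ay", "az": the turn, a rotation vector about the world's x, y, z in rad; "fingers": the opening, from 0 (shut) to 1 (fully open). A call has 1 to 8 rows; each row shifts and turns the commanded pose from where the row before left it; what a row does not reach is not made up. A row lasts 1/8 s, in which the tool goes at most 62.5 mm and 10.7 degrees, less where a joint would pass 70% of its speed; a pose out of reach is approached as far as the arm can. A call with a gripper value outside its range is refused whole. The fingers move at their own pace and stop on an object; FORCE is the grip in N (left out, the last holds). Time passes only in rows, so rows that do not move let the fingers close. It gives the time, the measured TCP pose, the force, the opening and the grip force at its end, in the units of the state.
- observe(): the state, without advancing time (a new reading comes with each control period).
- snapshot(name): name is "scene" or "top" or "wrist"; returns a dict with "frame" (480x640x3 uint8, blue, green, red), "intrinsics" (3x3 intrinsics, pixels), "world_from_camera" (4x4, takes a point from camera to world coordinates). Camera axes: x right, y up, looking along -z (the intrinsics and any distortion apply to the point x, -y, -z); pixel columns grow to the right and rows downward; lengths in mm; the calibration is good to about 2 mm. The wrist camera is an equidistant fisheye: a pixel r from the principal point sees the ray r / f radians off the axis. A picture is of the moment at which its call begins. There is no depth.
- finish_job(): hands the job in; it is judged then, once.
The state is a dict: "t": time; "joint_pos": joint angles; "qd": joint speeds; "effort": joint torques, N m; "ee_pos": TCP position; "eef_rot": TCP orientation; "ft_force": force on the tool from outside, world axes, zero at the start; "ft_torque": the same for the moment, N m; "grip_width": opening from 0.0 (shut) to 1.0 (fully open); "grasp_force": force on a finger pad.
Only numpy, scipy, OpenCV 4.12 (cv2) and the standard library are available. Lean on these libraries where they do the work, as an engineer would, in place of code of your own. Each camera call takes 0.05 s, during which the arm holds its last target. There are 200 camera calls.

## Working session

There is one attempt and no reset: what is moved stays moved. The work goes in short steps, Python scripts to look and compute and a shell command to move; the robot and the scene stay as the last step left them, time stands still between calls to the robot, and variables do not carry over. Pictures are saved under pics/ and viewed, at most 14 in all, crops included, and the job is handed in when it is done.

```bash
mkdir -p pics; python3 - <<'E'
from bench import *
import cv2
for n in("scene","top"):
    s=snapshot(n); cv2.imwrite(f"pics/{n}0.png",s["frame"]); print(n,s["intrinsics"],s["world_from_camera"])
print(observe())
E
```

```text
scene [[521.68130425   0.         316.6748541 ]
 [  0.         521.68130425 245.74349499]
 [  0.           0.           1.        ]] [[-1.62052499e-01 -7.92265259e-01  5.88264182e-01  1.15868438e+03]
 [ 9.86746251e-01 -1.35187775e-01  8.97557932e-02  1.24186890e+02]
 [ 8.41572898e-03  5.95012626e-01  8.03672290e-01  9.76848707e+02]
 [ 0.00000000e+00  0.00000000e+00  0.00000000e+00  1.00000000e+00]]
top [[459.31697681   0.         321.83813412]
 [  0.         459.31697681 245.1151881 ]
 [  0.           0.           1.        ]] [[-2.01304750e-02  9.97583026e-01 -6.65046575e-02  5.01780684e+02]
 [-9.99783390e-01 -1.97339479e-02  6.61401997e-03  3.19357218e+01]
 [ 5.28563462e-03  6.66233952e-02  9.97764193e-01  9.64139525e+02]
 [ 0.00000000e+00  0.00000000e+00  0.00000000e+00  1.00000000e+00]]
{'t': 0.1, 'joint_pos': array([ 5.75818195e+01,  8.64747987e+00,  8.23855028e+01, -6.75248106e-04,
        8.90255741e+01, -7.67712131e+00]), 'qd': array([-0.01402701, -0.05237444, -0.07577485,  0.09331934, -0.02583896,
       -0.05964365]), 'effort': array([ 4.21931167e-03, -7.14384270e+01, -5.71795070e+01, -9.97290817e-05,
        7.25094869e-03,  3.06622712e-05]), 'ee_pos': array([240.55310632, 522.03628721, 220.77515356]), 'eef_rot': array([-1.79941878e+02, -7.15353615e-03,  1.55258949e+02]), 'ft_force': array([ 0.50669132,  0.05248257, -0.49691487]), 'ft_torque': array([ 0.02892462, -0.05402478,  0.02319781]), 'grasp_force': 0.0, 'grip_width': 1.0009498524114129}
```

View pics/top0.png

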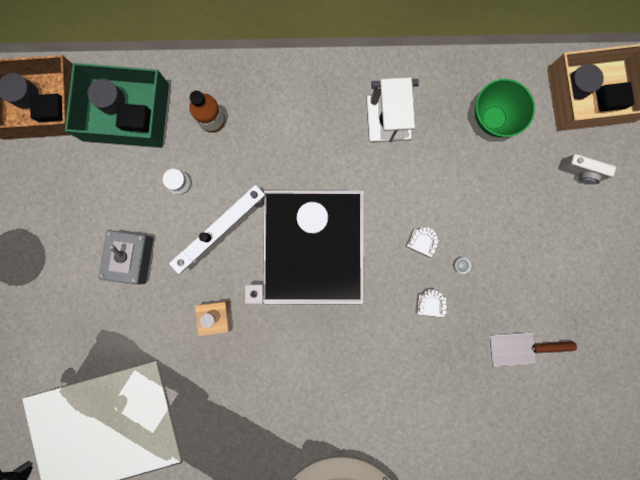

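View pics/scene0.png

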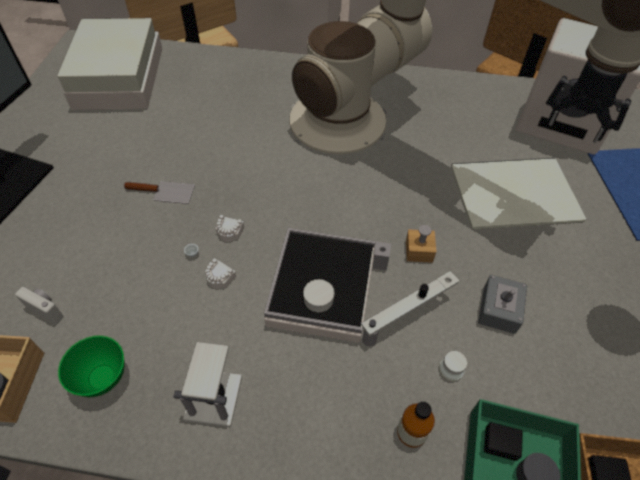

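```bash
cat > h.py <<'E'
from bench import *
import cv2, numpy as np
def ray(s,u,v,fish=False):
    K=s["intrinsics"];T=s["world_from_camera"]
    x=(u-K[0,2])/K[0,0];y=(v-K[1,2])/K[1,1]
    if fish:
        r=np.hypot(x,y);d=np.array([x/r*np.sin(r),-y/r*np.sin(r),-np.cos(r)]) if r>0 else np.array([0,0,-1.])
    else: d=np.array([x,-y,-1.])
    return T[:3,3],T[:3,:3]@d
def at(s,u,v,z,fish=False):
    o,d=ray(s,u,v,fish);return (o+d*(z-o[2])/d[2]).round(1)
def px(s,p,fish=False):
    K=s["intrinsics"];T=s["world_from_camera"]
    c=T[:3,:3].T@(np.array(p,float)-T[:3,3]);x,y,z=c[0],-c[1],-c[2]
    if fish:
        r=np.hypot(x,y);a=np.arctan2(r,z);x,y=x/r*a,y/r*a
    else:x,y=x/z,y/z
    return np.array([K[0,0]*x+K[0,2],K[1,1]*y+K[1,2]]).round(1)
def crop(f,u0,v0,u1,v1,k,name):
    cv2.imwrite(name,cv2.resize(f[v0:v1,u0:u1],None,fx=k,fy=k,interpolation=cv2.INTER_CUBIC))
E
python3 - <<'E'
from h import *
s=snapshot("top");f=s["frame"]
a=cv2.resize(f[180:345,90:270],None,fx=4,fy=4,interpolation=cv2.INTER_CUBIC)[:600]
crop(f,90,180,280,330,4,"pics/L.png"); crop(f,390,210,480,325,5,"pics/R.png")
for n,u,v,z in[("box",125.5,257,50),("bedc",313,247,50),("hinge",258,190,66),("pin",208,320,97),("lug",254,294,54.5),("tin",312,217,78),("c1",423,241,20),("c2",432,303,20),("dish",462,265,20)]:print(n,at(s,u,v,z))
E
```

```text
box [546.8 416.4  50. ]
bedc [559.3  43.6  50. ]
hinge [673.2 149.8  66. ]
pin [423.5 241.8  97. ]
lug [468.6 161.4  54.5]
tin [615.9  44.1  78. ]
c1 [ 569.1 -183.2   20. ]
c2 [ 441.6 -197.2   20. ]
dish [ 518.  -261.8   20. ]
```

View pics/L.png

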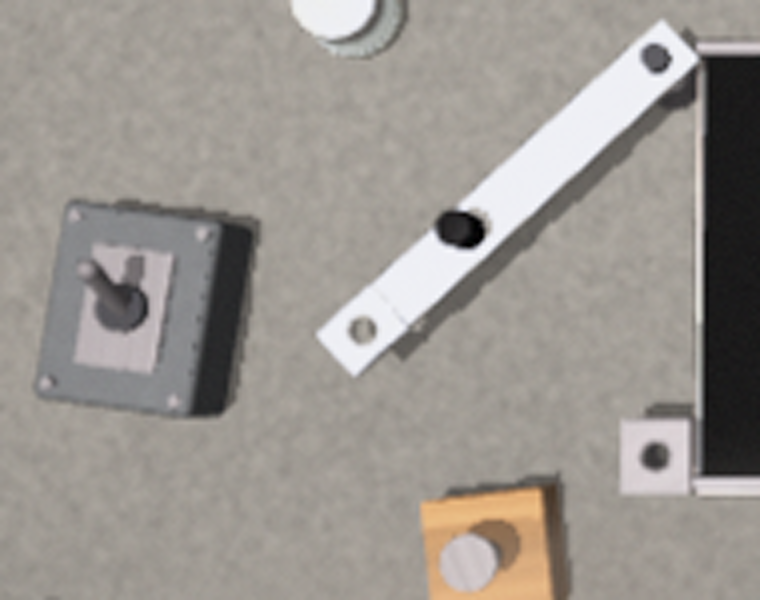

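View pics/R.png

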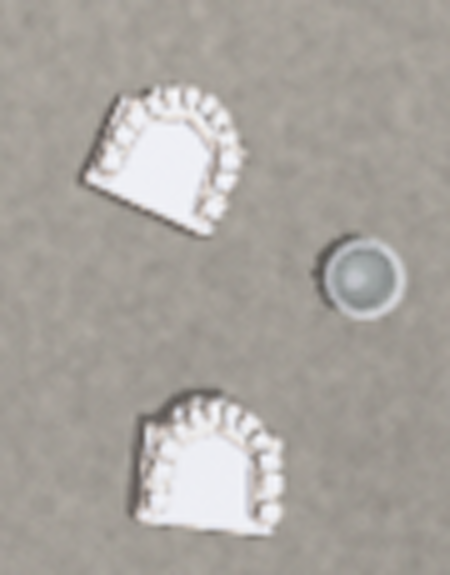

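```bash
python3 - <<'E'
from h import *
s=snapshot("top")
P=lambda u,v,z:at(s,90+u/4,180+v/4,z)
Q=lambda u,v,z:at(s,390+u/5,210+v/5,z)
for n,p in dict(hinge=P(655,57,66),lug=P(655,456,54.5),hole=P(362,330,66),knob=P(455,230,100),pinhead=P(469,562,97),pivot=P(121,312,54),tip=P(88,269,103),bTL=P(70,200,50),bTR=P(222,225,50),bBL=P(37,398,50),bBR=P(193,412,50),c1L=Q(82,180,24),c1R=Q(210,236,24),c1F=Q(207,90,30),c2L=Q(138,522,24),c2R=Q(270,535,24),c2F=Q(218,400,30),dish=Q(364,278,20),tin=at(s,312.3,217.3,78)).items():print(n,p)
for p in[(265,192),(362,191),(363,303),(265,303)]:print(at(s,*p,58))
E
```

```text
hinge [664.9 158.3  66. ]
lug [468.6 161.9  54.5]
hole [533.1 302.5  66. ]
knob [578.2 248.5 100. ]
pinhead [422.6 243.2  97. ]
pivot [544.8 425.   54. ]
tip [562.9 419.5 103. ]
bTL [601.4 452.6  50. ]
bTR [587.4 376.9  50. ]
bBL [503.2 467.8  50. ]
bBR [494.8 390.8  50. ]
c1L [ 559.2 -147.8   24. ]
c1R [ 535.1 -199.6   24. ]
c1F [ 594.7 -199.1   30. ]
c2L [ 419.4 -166.1   24. ]
c2R [ 413.1 -219.7   24. ]
c2F [ 468.4 -199.    30. ]
dish [ 516.7 -263.4   20. ]
tin [615.3  43.5  78. ]
[670.4 137.   58. ]
[668.7 -56.3  58. ]
[446.8 -52.5  58. ]
[450.7 139.6  58. ]
```

```bash
python3 -m jog '[{"tx":5,"ty":-1.5,"az":0.05,"fingers":0},{"tx":5,"ty":-1.5,"az":0.05,"fingers":0},{"tx":5,"ty":-1.5,"az":0.05,"fingers":0},{"tx":5,"ty":-1.5,"az":0.05,"fingers":0},{"tx":5,"ty":-1.5,"az":0.05,"fingers":0},{"tx":5,"ty":-1.5,"az":0.04,"fingers":0},{"tx":5,"ty":-1.5,"fingers":0},{"fingers":0}]' 40
python3 - <<'E'
from h import *
s=snapshot("wrist");cv2.imwrite("pics/w1.png",s["frame"]);print(s["intrinsics"],s["world_from_camera"]);o=observe();print(o["ee_pos"],o["eef_rot"],px(s,(545,424,54),1))
E
```

```text
[[371.64829954   0.         320.66748933]
 [  0.         371.64829954 239.0296936 ]
 [  0.           0.           1.        ]] [[ 4.18125084e-01 -8.73897130e-01 -2.47941969e-01  1.77188212e+02]
 [ 9.08389374e-01  4.02128281e-01  1.14549515e-01  5.50456065e+02]
 [-4.00014506e-04 -2.73123875e-01  9.61978788e-01  3.73778551e+02]
 [ 0.00000000e+00  0.00000000e+00  0.00000000e+00  1.00000000e+00]]
[240.58067069 522.09434446 221.01835456] [-1.79965530e+02 -4.37878828e-03  1.55259923e+02] [351.3 462.9]$[0]: bad value
```

View pics/w1.png

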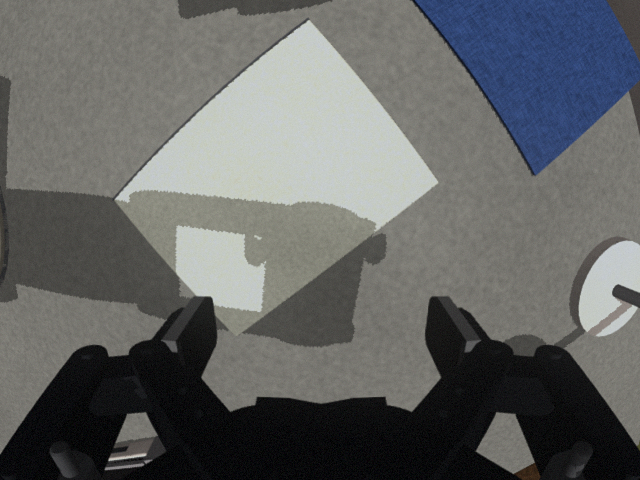

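```bash
R='[{"fingers":0.0}]'; python3 -m jog '[{"tx":0.0,"ty":0.0,"tz":0.0,"ax":0.0,"ay":0.0,"az":0.0,"fingers":0.0}]' 40; python3 -m jog '[{"fingers":0.0}]' 40;python3 -m jog '[{"tx":0.0,"fingers":0.0}]'; python3 -m jog '[{"tx":5.0,"ty":-1.5,"tz":0.0,"ax":0.0,"ay":0.0,"az":0.05,"fingers":0.0}]'
```

```text
t: 0.38
ee_pos: [240.6, 522.2, 221.2]
eef_rot: [-180.0, -0.0, 155.3]
ft_force: [0.2, 0.8, -0.6]
grip_width: 0.816
grasp_force: 0.0
t: 0.5
ee_pos: [289.2, 508.0, 221.6]
eef_rot: [180.0, -0.0, 158.4]
ft_force: [0.1, 0.7, 1.0]
grip_width: 0.606
grasp_force: 0.0$[0]: bad value
$[0]: bad value
```

```bash
python3 -m jog '[{"tx":5,"ty":-1.5,"tz":0,"ax":0,"ay":0,"az":0.05,"fingers":0},{"tx":5,"ty":-1.5,"tz":0,"ax":0,"ay":0,"az":0.05,"fingers":0},{"tx":5,"ty":-1.5,"tz":0,"ax":0,"ay":0,"az":0.05,"fingers":0},{"tx":5,"ty":-1.5,"tz":0,"ax":0,"ay":0,"az":0.05,"fingers":0},{"tx":5,"ty":-1.5,"tz":0,"ax":0,"ay":0,"az":0.04,"fingers":0},{"tx":5.2,"ty":-1.4,"tz":0,"ax":0,"ay":0,"az":0,"fingers":0},{"tx":0,"ty":0,"tz":0,"ax":0,"ay":0,"az":0,"fingers":0}]' 40
```

```text
t: 1.38
ee_pos: [595.6, 416.2, 219.5]
eef_rot: [-179.9, -0.1, 171.7]
ft_force: [-0.6, -0.6, -0.1]
grip_width: 0.001
grasp_force: 0.0
```

```bash
python3 -m jog '[{"tx":0,"ty":0,"tz":-5,"ax":0,"ay":0,"az":0,"fingers":0},{"tx":0,"ty":0,"tz":-4.3,"ax":0,"ay":0,"az":0,"fingers":0},{"tx":0,"ty":0,"tz":-2,"ax":0,"ay":0,"az":0,"fingers":0},{"tx":-1.5,"ty":0.25,"tz":0,"ax":0,"ay":0,"az":0,"fingers":0},{"tx":-1,"ty":0.15,"tz":0,"ax":0,"ay":0,"az":0,"fingers":0},{"tx":-1,"ty":0.15,"tz":0,"ax":0,"ay":0,"az":0,"fingers":0}]'
python3 -m jog '[{"tx":-1,"ty":0.15,"tz":0,"ax":0,"ay":0,"az":0,"fingers":0},{"tx":-1,"ty":0.15,"tz":0,"ax":0,"ay":0,"az":0,"fingers":0},{"tx":0,"ty":0,"tz":0,"ax":0,"ay":0,"az":0,"fingers":0}]'
python3 - <<'E'
from h import *
s=snapshot("scene");f=s["frame"];crop(f,420,220,570,340,5,"pics/t1.png")
E
```

```text
t: 2.12
ee_pos: [557.2, 424.4, 110.3]
eef_rot: [179.9, 0.1, 171.9]
ft_force: [-0.2, 1.0, -0.3]
grip_width: 0.004
grasp_force: 0.0
t: 2.5
ee_pos: [537.0, 426.9, 108.6]
eef_rot: [180.0, 0.0, 171.9]
ft_force: [0.9, -0.1, 0.1]
grip_width: -0.002
grasp_force: 0.0
```

View pics/t1.png

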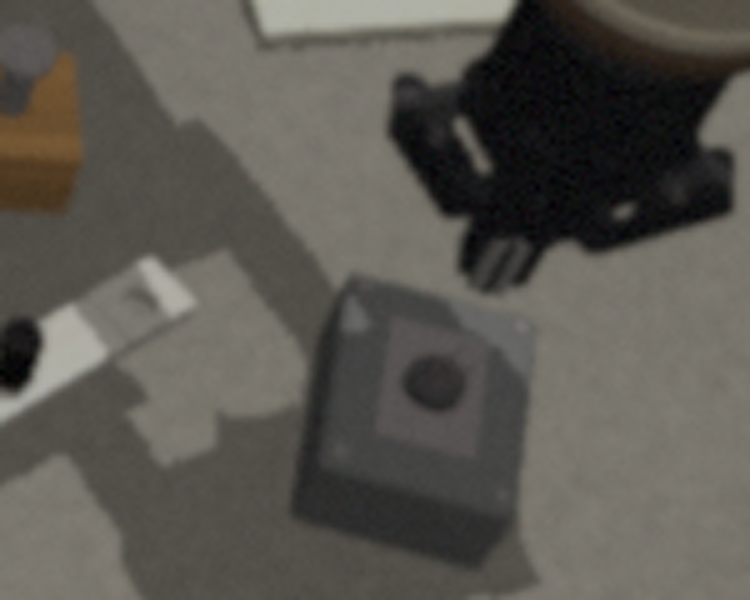

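```bash
python3 -m jog '[{"tx":0,"ty":0,"tz":5,"ax":0,"ay":0,"az":0,"fingers":0},{"tx":0,"ty":-3,"tz":5,"ax":0,"ay":0,"az":0,"fingers":0},{"tx":1.3,"ty":-6,"tz":0,"ax":0,"ay":0,"az":0,"fingers":1},{"tx":1.3,"ty":-6,"tz":0,"ax":0,"ay":0,"az":0,"fingers":1},{"tx":1.3,"ty":-6,"tz":0,"ax":0,"ay":0,"az":0,"fingers":1},{"tx":1.3,"ty":-6,"tz":0,"ax":0,"ay":0,"az":0,"fingers":1},{"tx":1.3,"ty":-6,"tz":0,"ax":0,"ay":0,"az":0,"fingers":1},{"tx":1.3,"ty":-5.3,"tz":0,"ax":0,"ay":0,"az":0,"fingers":1}]'
python3 -m jog '[{"tx":0,"ty":0,"tz":0,"ax":0,"ay":0,"az":0,"fingers":1}]'
python3 - <<'E'
from h import *
s=snapshot("top");f=s["frame"];w=snapshot("wrist")
a=cv2.resize(f[225:290,85:165],(400,325),interpolation=cv2.INTER_CUBIC)
b=cv2.resize(w["frame"],(400,300));
c=np.zeros((325,800,3),np.uint8);c[:,:400]=a;c[:300,400:]=b;cv2.imwrite("pics/t2.png",c)
print(px(w,(615,43.5,78),1)/1.6,w["world_from_camera"][:3,3])
E
```

```text
t: 3.55
ee_pos: [616.1, 41.1, 208.4]
eef_rot: [-180.0, 0.0, 171.8]
ft_force: [0.5, 1.2, 0.6]
grip_width: 1.001
grasp_force: 0.0
t: 3.68
ee_pos: [616.4, 39.8, 208.0]
eef_rot: [-180.0, -0.0, 171.6]
ft_force: [0.1, 0.2, 0.3]
grip_width: 1.001
grasp_force: 0.0
[202.1875 140.25  ] [547.01493912  51.03978128 360.90241771]
```

View pics/t2.png

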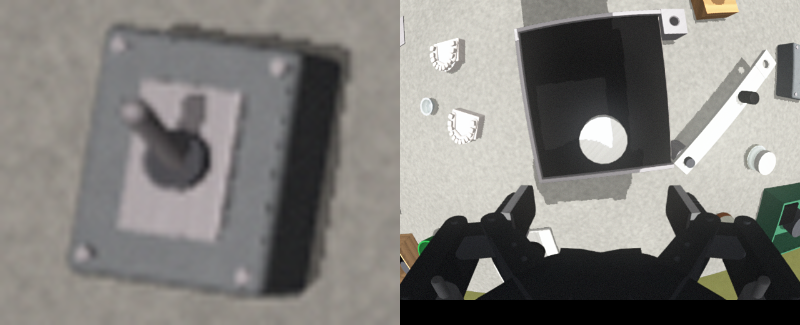

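```bash
python3 - <<'E'
from h import *
s=snapshot("scene");f=s["frame"]
for p in[(545,424,54),(563,421,103),(527,427,103),(537,427,86.6)]:print(p,px(s,p),(px(s,p)-[420,220])*5)
crop(f,460,260,560,340,4,"pics/t3.png")
E
```

```text
(545, 424, 54) [504.6 295.9] [423.  379.5]
(563, 421, 103) [510.9 290.6] [454.5 353. ]
(527, 427, 103) [513.  275.9] [465.  279.5]
(537, 427, 86.6) [510.7 284.4] [453.5 322. ]
```

View pics/t3.png

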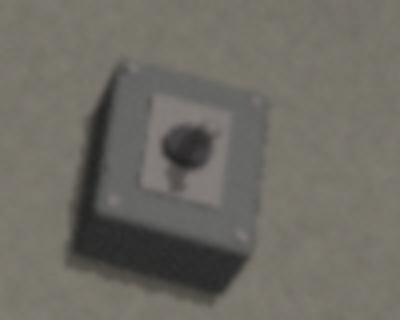

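```bash
python3 - <<'E'
from h import *
s=snapshot("scene")
for z in(86,95,105,110):print(z,at(s,519,278,z))
w=snapshot("wrist");o=observe();t=o["ee_pos"];print(t,o["eef_rot"])
a=np.radians(o["eef_rot"][2]);X=np.array([np.cos(a),np.sin(a),0]);Y=np.array([np.sin(a),-np.cos(a),0])
for u,v in((213,298),(430,298),(185,350),(207,370)):
    c,d=ray(w,u,v,1)
    for yy in(-42.5,42.5):
        k=((t-c)@Y+yy)/(d@Y)
        if k>0:
            p=c+k*d-t;print(u,v,"x",p@X,"y",p@Y,"z",p[2])
E
```

```text
86 [518.  444.8  86. ]
95 [524.4 441.6  95. ]
105 [531.6 438.  105. ]
110 [535.2 436.2 110. ]
[615.55314677  44.71018181 208.32009512] [1.79996725e+02 8.54011809e-04 1.71947638e+02]
213 298 x 10.028638103735277 y -42.50000000000001 z 26.212126963988254
430 298 x 8.165220244012898 y 42.49999999999999 z 22.384688082736403
185 350 x 8.253538645868371 y -42.49999999999999 z 60.95379776535813
207 370 x -10.718220069778095 y -42.49999999999999 z 44.94963464272641
```

```bash
python3 -m jog '[{"tx":0,"ty":6,"tz":0,"ax":0,"ay":0,"az":0,"fingers":0},{"tx":0,"ty":6,"tz":0,"ax":0,"ay":0,"az":0,"fingers":0},{"tx":0,"ty":6,"tz":0,"ax":0,"ay":0,"az":0,"fingers":0},{"tx":-0.8,"ty":6,"tz":0,"ax":0,"ay":0,"az":0,"fingers":0},{"tx":-0.5,"ty":6,"tz":0,"ax":0,"ay":0,"az":0,"fingers":0},{"tx":-0.5,"ty":6,"tz":-2,"ax":0,"ay":0,"az":0,"fingers":0},{"tx":0,"ty":1,"tz":-5,"ax":0,"ay":0,"az":0,"fingers":0},{"tx":0,"ty":0,"tz":-5.4,"ax":0,"ay":0,"az":0,"fingers":0}]' 
python3 -m jog '[{"tx":0,"ty":0,"tz":0,"ax":0,"ay":0,"az":0,"fingers":0},{"tx":0,"ty":0,"tz":0,"ax":0,"ay":0,"az":0,"fingers":0},{"tx":0,"ty":0,"tz":0,"ax":0,"ay":0,"az":0,"fingers":0}]'
python3 - <<'E'
from h import *
s=snapshot("scene");w=snapshot("wrist");o=observe();t=o["ee_pos"];print(t,o["eef_rot"])
f=s["frame"].copy()
q=px(s,t-[0,0,22]);r=px(s,t);print(q,r)
a=cv2.resize(f[200:320,440:580],(560,480),interpolation=cv2.INTER_CUBIC)
b=w["frame"][200:480,190:430]
for z in(0,-22,22):print(z,px(w,t+[0,0,z],1)-[190,200],(px(s,t+[0,0,z])-[440,200])*4)
c=np.zeros((480,800,3),np.uint8);c[:,:560]=a;c[:280,560:]=b;cv2.imwrite("pics/t4.png",c)
E
```

```text
t: 4.92
ee_pos: [596.5, 415.5, 83.3]
eef_rot: [180.0, 0.0, 172.1]
ft_force: [0.8, 0.8, 0.0]
grip_width: 0.003
grasp_force: 0.0
t: 5.3
ee_pos: [598.7, 413.4, 87.7]
eef_rot: [179.9, 0.2, 171.9]
ft_force: [-0.4, 0.1, -0.2]
grip_width: 0.002
grasp_force: 0.0
[598.41732706 413.04972289  86.74732755] [1.79910078e+02 1.27082257e-01 1.71865180e+02]
[501.9 315.1] [505.2 309.6]
0 [131.9  94.4] [260.8 438.4]
-22 [131.7  76.4] [247.6 460.4]
22 [132.2 117.2] [274.8 415.6]
```

View pics/t4.png

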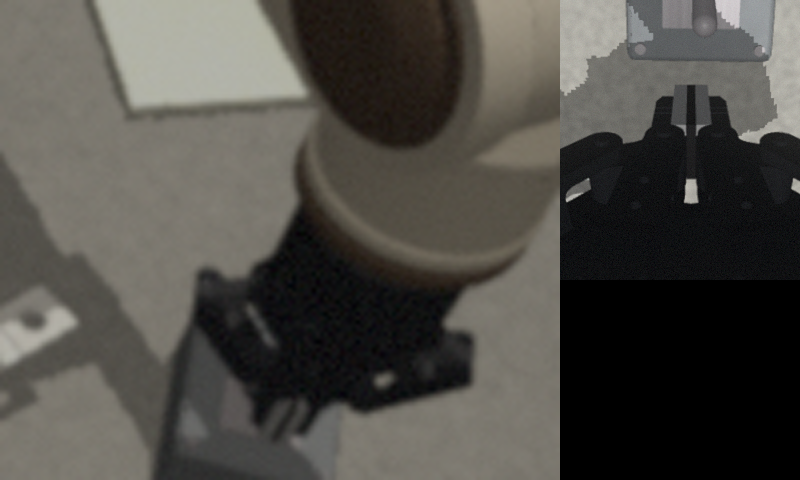

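```bash
python3 - <<'E'
from h import *
w=snapshot("wrist");t=observe()["ee_pos"];print(t, w["world_from_camera"].round(2))
print(at(w,335,225,103,1),px(w,(562,420.5,103),1))
for z in range(-40,41,10):print(z,px(w,t+[-11,0,z],1)-[190,200],px(w,t+[11,0,z],1)-[190,200])
E
```

```text
[598.2600223  412.91602558  86.23246388] [[ 1.4000e-01 -9.5000e-01 -2.7000e-01  5.2892e+02]
 [ 9.9000e-01  1.4000e-01  4.0000e-02  4.2191e+02]
 [ 0.0000e+00 -2.8000e-01  9.6000e-01  2.3944e+02]
 [ 0.0000e+00  0.0000e+00  0.0000e+00  1.0000e+00]]
[563.  422.8 103. ] [328.6 223.4]
-40 [128.7  45.5] [134.3  82.5]
-30 [128.6  51.1] [134.5  89.7]
-20 [128.6  57.4] [134.7  97.5]
-10 [128.5  64.3] [135.  106.1]
0 [128.4  72. ] [135.2 115.7]
10 [128.3  80.6] [135.5 126.2]
20 [128.2  90.3] [135.9 137.9]
30 [128.1 101.3] [136.2 151. ]
40 [128.  113.9] [136.7 165.7]
```

```bash
python3 -m jog '[{"tx":3.5,"ty":0,"tz":0,"ax":0,"ay":0,"az":0,"fingers":0},{"tx":0,"ty":0,"tz":-3,"ax":0,"ay":0,"az":0,"fingers":0},{"tx":0,"ty":0,"tz":-2,"ax":0,"ay":0,"az":0,"fingers":0},{"tx":0,"ty":0,"tz":-0.5,"ax":0,"ay":0,"az":0,"fingers":0},{"tx":0,"ty":0,"tz":0,"ax":0,"ay":0,"az":0,"fingers":0},{"tx":0,"ty":0,"tz":0,"ax":0,"ay":0,"az":0,"fingers":0}]' 
python3 -m jog '[{"tx":0,"ty":0,"tz":-0.2,"ax":0,"ay":0,"az":0,"fingers":0},{"tx":0,"ty":0,"tz":-0.2,"ax":0,"ay":0,"az":0,"fingers":0},{"tx":0,"ty":0,"tz":-0.2,"ax":0,"ay":0,"az":0,"fingers":0},{"tx":0,"ty":0,"tz":0,"ax":0,"ay":0,"az":0,"fingers":0}]'
python3 -m jog '[{"tx":0,"ty":0,"tz":-0.2,"ax":0,"ay":0,"az":0,"fingers":0},{"tx":0,"ty":0,"tz":-0.2,"ax":0,"ay":0,"az":0,"fingers":0},{"tx":0,"ty":0,"tz":0,"ax":0,"ay":0,"az":0,"fingers":0}]'
```

```text
t: 6.2
ee_pos: [633.1, 413.1, 30.9]
eef_rot: [180.0, 0.1, 171.9]
ft_force: [0.2, -0.1, -0.1]
grip_width: -0.003
grasp_force: 0.0
t: 6.7
ee_pos: [632.6, 412.8, 23.3]
eef_rot: [-180.0, -0.0, 171.9]
ft_force: [0.8, 0.1, 0.7]
grip_width: -0.0
grasp_force: 0.0
t: 7.08
ee_pos: [632.7, 412.7, 19.3]
eef_rot: [-180.0, -0.0, 171.9]
ft_force: [0.2, 0.2, 0.3]
grip_width: -0.001
grasp_force: 0.0
```

```bash
python3 -m jog '[{"tx":0,"ty":0,"tz":-0.2,"ax":0,"ay":0,"az":0,"fingers":0},{"tx":0,"ty":0,"tz":-0.2,"ax":0,"ay":0,"az":0,"fingers":0},{"tx":0,"ty":0,"tz":0,"ax":0,"ay":0,"az":0,"fingers":0}]'
python3 - <<'E'
from h import *
w=snapshot("wrist");t=observe()["ee_pos"];f=w["frame"]
for z in(20,0,-20):
  for x in(-11,0):print(z,x,px(w,t+[x,0,z],1))
s=snapshot("scene")["frame"]
c=np.zeros((480,800,3),np.uint8);c[:,:480]=cv2.resize(f[200:360,240:400],(480,480));c[:320,480:]=cv2.resize(s[260:340,450:530],(320,320));cv2.imwrite("pics/t5.png",c)
E
```

```text
t: 7.45
ee_pos: [632.6, 412.7, 15.3]
eef_rot: [-180.0, -0.0, 171.9]
ft_force: [0.2, -0.8, 0.0]
grip_width: -0.002
grasp_force: 0.0
20 -11 [318.6 291.3]
20 0 [322.5 316. ]
0 -11 [318.8 272.9]
0 0 [322.3 295.4]
-20 -11 [319.  258.2]
-20 0 [322.1 278.8]
```

View pics/t5.png

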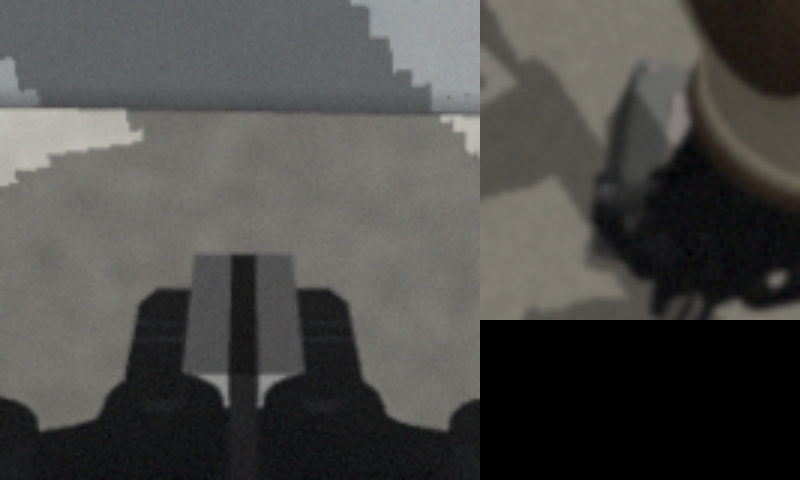

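```bash
D='' ; python3 -m jog '[{"tx":0,"ty":0,"tz":-0.2,"ax":0,"ay":0,"az":0,"fingers":0},{"tx":0,"ty":0,"tz":-0.2,"ax":0,"ay":0,"az":0,"fingers":0},{"tx":0,"ty":0,"tz":-0.2,"ax":0,"ay":0,"az":0,"fingers":0},{"tx":0,"ty":0,"tz":0,"ax":0,"ay":0,"az":0,"fingers":0}]' | grep -E "ee_pos|force"
python3 -m jog '[{"tx":0,"ty":0,"tz":-0.2,"ax":0,"ay":0,"az":0,"fingers":0},{"tx":0,"ty":0,"tz":-0.2,"ax":0,"ay":0,"az":0,"fingers":0},{"tx":0,"ty":0,"tz":-0.2,"ax":0,"ay":0,"az":0,"fingers":0},{"tx":0,"ty":0,"tz":0,"ax":0,"ay":0,"az":0,"fingers":0}]' | grep -E "ee_pos|force"
```

```text
ee_pos: [632.6, 412.8, 9.3]
ft_force: [-0.7, 0.0, -1.9]
grasp_force: 0.0
ee_pos: [632.6, 412.7, 3.3]
ft_force: [1.0, 0.1, 0.0]
grasp_force: 0.0
```

```bash
python3 -m jog '[{"tx":0,"ty":0,"tz":-0.2,"ax":0,"ay":0,"az":0,"fingers":0},{"tx":0,"ty":0,"tz":-0.2,"ax":0,"ay":0,"az":0,"fingers":0},{"tx":0,"ty":0,"tz":0,"ax":0,"ay":0,"az":0,"fingers":0}]' | grep -E "ee_pos|ft_force"
python3 -m jog '[{"tx":0,"ty":0,"tz":-0.2,"ax":0,"ay":0,"az":0,"fingers":0},{"tx":0,"ty":0,"tz":-0.2,"ax":0,"ay":0,"az":0,"fingers":0},{"tx":0,"ty":0,"tz":0,"ax":0,"ay":0,"az":0,"fingers":0}]' | grep -E "ee_pos|ft_force"
python3 -m jog '[{"tx":0,"ty":0,"tz":-0.2,"ax":0,"ay":0,"az":0,"fingers":0},{"tx":0,"ty":0,"tz":0,"ax":0,"ay":0,"az":0,"fingers":0}]' | grep -E "ee_pos|ft_force"
python3 -m jog '[{"tx":0,"ty":0,"tz":-0.2,"ax":0,"ay":0,"az":0,"fingers":0},{"tx":0,"ty":0,"tz":0,"ax":0,"ay":0,"az":0,"fingers":0}]' | grep -E "ee_pos|ft_force"
```

```text
ee_pos: [632.6, 412.7, -0.7]
ft_force: [-0.4, -0.2, 0.4]
ee_pos: [632.6, 412.8, -4.7]
ft_force: [-0.3, 0.2, 0.1]
ee_pos: [632.6, 412.8, -6.6]
ft_force: [-0.5, -0.1, 0.7]
ee_pos: [632.6, 412.7, -8.7]
ft_force: [0.6, 0.3, -0.6]
```

```bash
python3 -m jog '[{"tx":0,"ty":0,"tz":-0.2,"ax":0,"ay":0,"az":0,"fingers":0},{"tx":0,"ty":0,"tz":0,"ax":0,"ay":0,"az":0,"fingers":0}]' | grep -E "ee_pos|ft_force"
python3 -m jog '[{"tx":0,"ty":0,"tz":-0.2,"ax":0,"ay":0,"az":0,"fingers":0},{"tx":0,"ty":0,"tz":0,"ax":0,"ay":0,"az":0,"fingers":0}]' | grep -E "ee_pos|ft_force"
python3 -m jog '[{"tx":0,"ty":0,"tz":-0.2,"ax":0,"ay":0,"az":0,"fingers":0},{"tx":0,"ty":0,"tz":0,"ax":0,"ay":0,"az":0,"fingers":0}]' | grep -E "ee_pos|ft_force"
python3 -m jog '[{"tx":0,"ty":0,"tz":-0.2,"ax":0,"ay":0,"az":0,"fingers":0},{"tx":0,"ty":0,"tz":0,"ax":0,"ay":0,"az":0,"fingers":0}]' | grep -E "ee_pos|ft_force"
```

```text
ee_pos: [632.9, 412.9, -9.9]
ft_force: [-1.0, -0.6, 5.7]
ee_pos: [632.9, 413.0, -10.0]
ft_force: [-9.8, -6.3, 24.0]
ee_pos: [633.0, 413.1, -10.1]
ft_force: [-18.8, -11.0, 42.0]
ee_pos: [633.1, 413.1, -10.2]
ft_force: [-28.4, -16.0, 61.7]
```

```bash
python3 - <<'E'
from h import *
o=observe();print(o["t"],o["ee_pos"],o["joint_pos"],o["ft_force"])
E
```

```text
10.8 [633.10361425 413.1375745  -10.19009653] [ 2.73033499e+01  3.80670168e+01  6.90354555e+01 -1.72312671e-02
  7.27404604e+01 -5.45869518e+01] [-28.42111975 -16.01442345  61.71753387]
```

```bash
python3 -m jog '[{"tx":0,"ty":0,"tz":4.5,"ax":0,"ay":0,"az":0,"fingers":0},{"tx":0,"ty":0,"tz":4.2,"ax":0,"ay":0,"az":0,"fingers":0},{"tx":-2,"ty":0.3,"tz":0,"ax":0,"ay":0,"az":0,"fingers":0},{"tx":-2,"ty":0.3,"tz":0,"ax":0,"ay":0,"az":0,"fingers":0},{"tx":-1,"ty":0.15,"tz":0,"ax":0,"ay":0,"az":0,"fingers":0},{"tx":-0.5,"ty":0.1,"tz":0,"ax":0,"ay":0,"az":0,"fingers":0},{"tx":-0.5,"ty":0.1,"tz":0,"ax":0,"ay":0,"az":0,"fingers":0},{"tx":0,"ty":0,"tz":0,"ax":0,"ay":0,"az":0,"fingers":0}]'
python3 -m jog '[{"tx":-0.5,"ty":0.1,"tz":0,"ax":0,"ay":0,"az":0,"fingers":0},{"tx":-0.5,"ty":0.05,"tz":0,"ax":0,"ay":0,"az":0,"fingers":0},{"tx":-0.5,"ty":0.05,"tz":0,"ax":0,"ay":0,"az":0,"fingers":0},{"tx":-0.5,"ty":0.05,"tz":0,"ax":0,"ay":0,"az":0,"fingers":0},{"tx":0,"ty":0,"tz":0,"ax":0,"ay":0,"az":0,"fingers":0}]'
```

```text
t: 11.8
ee_pos: [572.8, 422.3, 70.5]
eef_rot: [-180.0, -0.0, 171.9]
ft_force: [1.9, -0.1, 1.9]
grip_width: 0.003
grasp_force: 1.1
t: 12.42
ee_pos: [552.6, 424.8, 70.7]
eef_rot: [-180.0, 0.0, 171.9]
ft_force: [2.3, 0.1, -1.3]
grip_width: -0.001
grasp_force: 0.6
```

```bash
python3 -m jog '[{"tx":0.5,"ty":0,"tz":5,"ax":0,"ay":0,"az":0,"fingers":0},{"tx":0.7,"ty":-3,"tz":5,"ax":0,"ay":0,"az":0,"fingers":0},{"tx":0.9,"ty":-6,"tz":4,"ax":0,"ay":0,"az":0,"fingers":1},{"tx":0.9,"ty":-6,"tz":0,"ax":0,"ay":0,"az":0,"fingers":1},{"tx":0.9,"ty":-6,"tz":0,"ax":0,"ay":0,"az":0,"fingers":1},{"tx":0.9,"ty":-6,"tz":0,"ax":0,"ay":0,"az":0,"fingers":1},{"tx":0.9,"ty":-6,"tz":0,"ax":0,"ay":0,"az":0,"fingers":1},{"tx":0.5,"ty":-5.1,"tz":0,"ax":0,"ay":0,"az":0,"fingers":1}]'
python3 -m jog '[{"tx":0,"ty":0,"tz":0,"ax":0,"ay":0,"az":0,"fingers":1},{"tx":0,"ty":0,"tz":0,"ax":0,"ay":0,"az":0,"fingers":1},{"tx":0,"ty":0,"tz":0,"ax":0,"ay":0,"az":0,"fingers":1}]'
python3 - <<'E'
from h import *
a=cv2.imread("pics/top0.png");s=snapshot("top");b=s["frame"];cv2.imwrite("pics/top1.png",b)
d=cv2.cvtColor(b,6).astype(int)-cv2.cvtColor(a,6).astype(int);d=d[235:280,100:150]
print("pred tip on/off",px(s,(563,421,103)),px(s,(527,427,103)),px(s,(545,424,54)))
g=cv2.cvtColor(b,6)[238:276:2,106:142:2];print(g)
w=snapshot("wrist");cv2.imwrite("pics/w2.png",w["frame"]);g=cv2.cvtColor(w["frame"],6)
m=(g>225).astype(np.uint8);n,l,st,c=cv2.connectedComponentsWithStats(m);q=px(w,(615.5,43.5,78),1);print(q)
for i in range(1,n):
    if st[i,4]>300 and np.hypot(*(c[i]-q))<60:print(c[i],st[i],at(w,*c[i],78,1))
print(observe()["ee_pos"])
E
```

```text
t: 13.42
ee_pos: [613.5, 50.0, 205.1]
eef_rot: [180.0, 0.0, 171.8]
ft_force: [0.1, 0.3, -0.1]
grip_width: 1.003
grasp_force: 0.0
t: 13.8
ee_pos: [613.4, 53.3, 205.0]
eef_rot: [180.0, -0.0, 171.9]
ft_force: [0.2, 0.2, 0.1]
grip_width: 0.999
grasp_force: 0.0
pred tip on/off [111.2 247.2] [107.8 266.5] [120.8 257.9]
[[119 123 122 122 124 122 122 123 124 125 122 124 126 124 123 122 128 170]
 [122 122 120 124 133 125 114 123 124 122 122 122 123 123 125 123 124 132]
 [125 125 124 125 166 166 163 166 155 132 141 134 125 128 125 125 127 122]
 [124 125 122 131 166 168 166 166 168 166 164 166 168 173 113 126 127 120]
 [126 125 123 146 167 167 163 167 166 166 164 166 168 152 109 123 125 124]
 [124 123 124 156 167 166 165 168 168 166 166 165 170 132 114 124 126 128]
 [122 122 122 157 164 165 144 143 138 161 167 166 170 122 123 124 125 129]
 [124 124 124 164 162  94  77  78  79  53 158 167 173 100 127 125 124 123]
 [126 123 129 166 119  76  78  74  79  77  73 166 172  94 127 124 126 100]
 [123 123 134 167  91  66  72  67  71  78  43 167 174 108 125 122 124 115]
 [122 122 148 155  75  69  60  52  69  77  50 167 154 108 124 124 123 104]
 [124 123 106  71  65  57  49  46  62  53 146 168 125 114 122 123 124  90]
 [119  98  72  61  52  80  96  58  63 149 169 170 114 123 125 126 125  89]
 [127 154 100  56 121 166 168 131 131 170 168 173 101 125 126 127 121  77]
 [136 127  98 155 168 169 170 167 166 170 167 174  91 125 126 124  92  65]
 [125 137 167 167 166 169 170 168 165 170 169 175 105 126 125 125 113  55]
 [120 139 155 162 167 170 168 167 168 168 168 155 116 125 125 124 107  46]
 [124 121 124 122 124 128 136 139 148 156 162 125 127 125 125 126  97  41]
 [121 123 123 122 122 121 122 124 124 124 123 126 125 123 124 127  88  38]]
[309.4 231.2]
[309.43175074 219.1977003 ] [ 273  194   75   64 2696] [606.   44.9  78. ]
[613.38066112  53.23837852 205.00334164]
```

```bash
python3 -m jog '[{"tx":0,"ty":-0.9,"tz":-5,"ax":0,"ay":0,"az":0,"fingers":1},{"tx":0,"ty":0,"tz":-5,"ax":0,"ay":0,"az":0,"fingers":1},{"tx":0,"ty":0,"tz":-3.5,"ax":0,"ay":0,"az":0,"fingers":1},{"tx":0,"ty":0,"tz":-2,"ax":0,"ay":0,"az":0,"fingers":1},{"tx":0,"ty":0,"tz":-1.2,"ax":0,"ay":0,"az":0,"fingers":1},{"tx":0,"ty":0,"tz":0,"ax":0,"ay":0,"az":0,"fingers":1}]' 40
python3 -m jog '[{"tx":0,"ty":0,"tz":0,"ax":0,"ay":0,"az":0,"fingers":0},{"tx":0,"ty":0,"tz":0,"ax":0,"ay":0,"az":0,"fingers":0},{"tx":0,"ty":0,"tz":0,"ax":0,"ay":0,"az":0,"fingers":0},{"tx":0,"ty":0,"tz":0,"ax":0,"ay":0,"az":0,"fingers":0}]' 40
```

```text
t: 14.65
ee_pos: [613.3, 43.6, 37.6]
eef_rot: [-180.0, -0.0, 171.9]
ft_force: [0.1, 0.5, -0.0]
grip_width: 1.0
grasp_force: 0.0
t: 15.15
ee_pos: [614.0, 43.3, 39.4]
eef_rot: [180.0, 0.1, 171.9]
ft_force: [-2.0, 1.8, 6.4]
grip_width: 0.695
grasp_force: 41.8
```

```bash
python3 -m jog '[{"tx":0,"ty":0,"tz":3,"ax":0,"ay":0,"az":0,"fingers":0},{"tx":0,"ty":0,"tz":4,"ax":0,"ay":0,"az":0,"fingers":0},{"tx":-4,"ty":-0.2,"tz":0,"ax":0,"ay":0,"az":0,"fingers":0},{"tx":-4,"ty":-0.2,"tz":0,"ax":0,"ay":0,"az":0,"fingers":0},{"tx":-4,"ty":-0.2,"tz":0,"ax":0,"ay":0,"az":0,"fingers":0},{"tx":-4,"ty":-0.2,"tz":0,"ax":0,"ay":0,"az":0,"fingers":0},{"tx":-4,"ty":-0.2,"tz":0,"ax":0,"ay":0,"az":0,"fingers":0},{"tx":-4,"ty":-0.2,"tz":0,"ax":0,"ay":0,"az":0,"fingers":0}]'
python3 -m jog '[{"tx":0,"ty":0,"tz":-4,"ax":0,"ay":0,"az":0,"fingers":0},{"tx":0,"ty":0,"tz":-4,"ax":0,"ay":0,"az":0,"fingers":0},{"tx":0,"ty":0,"tz":-2,"ax":0,"ay":0,"az":0,"fingers":0},{"tx":0,"ty":0,"tz":0,"ax":0,"ay":0,"az":0,"fingers":0},{"tx":0,"ty":0,"tz":0,"ax":0,"ay":0,"az":0,"fingers":0}]'
```

```text
t: 16.15
ee_pos: [372.4, 31.2, 108.5]
eef_rot: [-180.0, 0.1, 171.9]
ft_force: [0.0, -0.2, 0.3]
grip_width: 0.694
grasp_force: 43.2
t: 16.77
ee_pos: [374.2, 31.1, 9.1]
eef_rot: [-180.0, 0.1, 171.9]
ft_force: [0.3, 0.2, -0.1]
grip_width: 0.695
grasp_force: 43.5
```

```bash
python3 -m jog '[{"tx":0,"ty":0,"tz":-1,"ax":0,"ay":0,"az":0,"fingers":0},{"tx":0,"ty":0,"tz":-0.5,"ax":0,"ay":0,"az":0,"fingers":0},{"tx":0,"ty":0,"tz":-0.3,"ax":0,"ay":0,"az":0,"fingers":0},{"tx":0,"ty":0,"tz":0,"ax":0,"ay":0,"az":0,"fingers":0}]'
python3 -m jog '[{"tx":0,"ty":0,"tz":0,"ax":0,"ay":0,"az":0,"fingers":1},{"tx":0,"ty":0,"tz":0,"ax":0,"ay":0,"az":0,"fingers":1},{"tx":0,"ty":0,"tz":0,"ax":0,"ay":0,"az":0,"fingers":1},{"tx":0,"ty":0,"tz":3,"ax":0,"ay":0,"az":0,"fingers":1},{"tx":0,"ty":0,"tz":4,"ax":0,"ay":0,"az":0,"fingers":1},{"tx":0,"ty":0,"tz":5,"ax":0,"ay":0,"az":0,"fingers":1}]'
```

```text
t: 17.27
ee_pos: [373.4, 31.2, -10.2]
eef_rot: [-180.0, -0.0, 171.9]
ft_force: [0.3, 0.4, -1.4]
grip_width: 0.693
grasp_force: 43.6
t: 18.02
ee_pos: [372.9, 31.2, 110.9]
eef_rot: [-180.0, -0.1, 171.9]
ft_force: [0.9, -0.1, 0.7]
grip_width: 0.998
grasp_force: 0.0
```

```bash
python3 -m jog '[{"tx":1.6,"ty":-5.6,"tz":2,"ax":0,"ay":0,"az":0,"fingers":1},{"tx":1.6,"ty":-5.6,"tz":2,"ax":0,"ay":0,"az":0,"fingers":1},{"tx":1.6,"ty":-5.6,"tz":2,"ax":0,"ay":0,"az":0,"fingers":1},{"tx":1.7,"ty":-5.8,"tz":2,"ax":0,"ay":0,"az":0,"fingers":1},{"tx":0,"ty":0,"tz":0,"ax":0,"ay":0,"az":0.03,"fingers":1},{"tx":0,"ty":0,"tz":0,"ax":0,"ay":0,"az":0,"fingers":1},{"tx":0,"ty":0,"tz":0,"ax":0,"ay":0,"az":0,"fingers":1}]'
python3 - <<'E'
from h import *
w=snapshot("wrist");s=snapshot("top");print(observe()["ee_pos"],observe()["eef_rot"])
f=w["frame"]
for p in((443,-196,36),(571.6,-185,36),(517,-263,20)):print(px(w,p,1))
f=f.copy();cv2.imwrite("pics/w3.png",f)
cv2.imwrite("pics/top2.png",s["frame"])
cv2.imwrite("pics/v3.png",np.hstack([cv2.resize(f,(480,360)),cv2.resize(s["frame"][180:360,200:360],(320,360))]))
E
```

```text
t: 18.9
ee_pos: [437.9, -192.7, 189.3]
eef_rot: [180.0, -0.0, 173.6]
ft_force: [-0.2, -0.0, -0.1]
grip_width: 0.999
grasp_force: 0.0
[ 438.02289551 -192.79565211  189.5187924 ] [-1.79999175e+02 -3.53848639e-03  1.73647153e+02]
[318.1 225.7]
[344.3 352.6]
[258.  303.3]
```

View pics/v3.png

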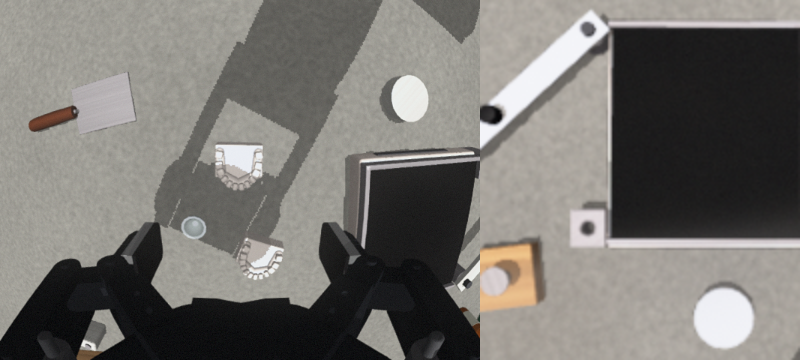

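```bash
python3 -m jog '[{"tx":0,"ty":-0.25,"tz":-5.5,"ax":0,"ay":0,"az":0,"fingers":1},{"tx":0,"ty":0,"tz":-5.5,"ax":0,"ay":0,"az":0,"fingers":1},{"tx":0,"ty":0,"tz":-4.5,"ax":0,"ay":0,"az":0,"fingers":1},{"tx":0,"ty":0,"tz":-3,"ax":0,"ay":0,"az":0,"fingers":1},{"tx":0,"ty":0,"tz":-0.9,"ax":0,"ay":0,"az":0,"fingers":1},{"tx":0,"ty":0,"tz":0,"ax":0,"ay":0,"az":0,"fingers":1}]' 40
python3 -m jog '[{"tx":0,"ty":0,"tz":0,"ax":0,"ay":0,"az":0,"fingers":0},{"tx":0,"ty":0,"tz":0,"ax":0,"ay":0,"az":0,"fingers":0},{"tx":0,"ty":0,"tz":0,"ax":0,"ay":0,"az":0,"fingers":0},{"tx":0,"ty":0,"tz":0,"ax":0,"ay":0,"az":0,"fingers":0}]' 50
```

```text
t: 19.75
ee_pos: [438.3, -196.0, -4.0]
eef_rot: [-180.0, 0.0, 173.6]
ft_force: [-0.1, 0.3, 0.9]
grip_width: 1.004
grasp_force: 0.0
t: 20.25
ee_pos: [438.7, -196.5, -3.0]
eef_rot: [-180.0, 0.1, 173.6]
ft_force: [-2.6, 2.9, 11.9]
grip_width: 0.645
grasp_force: 51.8
```

```bash
python3 -m jog '[{"tx":0,"ty":0,"tz":3,"ax":0,"ay":0,"az":0,"fingers":0},{"tx":0,"ty":0,"tz":5,"ax":0,"ay":0,"az":0,"fingers":0},{"tx":1.3,"ty":4,"tz":2.5,"ax":0,"ay":0,"az":0,"fingers":0},{"tx":1.3,"ty":4,"tz":0,"ax":0,"ay":0,"az":0,"fingers":0},{"tx":1.3,"ty":4,"tz":0,"ax":0,"ay":0,"az":0,"fingers":0},{"tx":1.3,"ty":4,"tz":0,"ax":0,"ay":0,"az":0,"fingers":0},{"tx":1.3,"ty":4,"tz":0,"ax":0,"ay":0,"az":0,"fingers":0},{"tx":0.9,"ty":3,"tz":0,"ax":0,"ay":0,"az":0,"fingers":0}]'
python3 -m jog '[{"tx":0,"ty":0,"tz":0,"ax":0,"ay":0,"az":0,"fingers":0},{"tx":0,"ty":0,"tz":-2.5,"ax":0,"ay":0,"az":0,"fingers":0},{"tx":0,"ty":0,"tz":-2,"ax":0,"ay":0,"az":0,"fingers":0},{"tx":0,"ty":0,"tz":0,"ax":0,"ay":0,"az":0,"fingers":0},{"tx":0,"ty":0,"tz":0,"ax":0,"ay":0,"az":0,"fingers":0}]'
```

```text
t: 21.25
ee_pos: [512.5, 35.4, 101.3]
eef_rot: [-180.0, 0.1, 173.6]
ft_force: [-0.3, -1.2, -0.8]
grip_width: 0.642
grasp_force: 55.0
t: 21.88
ee_pos: [512.5, 33.3, 56.6]
eef_rot: [-180.0, 0.1, 173.6]
ft_force: [0.1, 0.3, -1.1]
grip_width: 0.641
grasp_force: 54.9
```

```bash
python3 -m jog '[{"tx":0,"ty":0,"tz":-0.4,"ax":0,"ay":0,"az":0,"fingers":0},{"tx":0,"ty":0,"tz":-0.3,"ax":0,"ay":0,"az":0,"fingers":0},{"tx":0,"ty":0,"tz":-0.2,"ax":0,"ay":0,"az":0,"fingers":0},{"tx":0,"ty":0,"tz":0,"ax":0,"ay":0,"az":0,"fingers":0}]'
python3 -m jog '[{"tx":0,"ty":0,"tz":0,"ax":0,"ay":0,"az":0,"fingers":1},{"tx":0,"ty":0,"tz":0,"ax":0,"ay":0,"az":0,"fingers":1},{"tx":0,"ty":0,"tz":0,"ax":0,"ay":0,"az":0,"fingers":1},{"tx":0,"ty":0,"tz":3,"ax":0,"ay":0,"az":0,"fingers":1},{"tx":0,"ty":0,"tz":5,"ax":0,"ay":0,"az":0,"fingers":1},{"tx":0,"ty":0,"tz":5,"ax":0,"ay":0,"az":0,"fingers":1}]'
```

```text
t: 22.38
ee_pos: [512.1, 33.7, 47.0]
eef_rot: [-180.0, 0.0, 173.6]
ft_force: [-5.8, -1.5, 7.4]
grip_width: 0.638
grasp_force: 56.0
t: 23.12
ee_pos: [511.9, 33.8, 178.0]
eef_rot: [-180.0, -0.0, 173.6]
ft_force: [-0.1, -0.3, -0.4]
grip_width: 0.996
grasp_force: 0.0
```

```bash
python3 -m jog '[{"tx":1.4,"ty":-5.4,"tz":0,"ax":0,"ay":0,"az":-0.08,"fingers":1},{"tx":1.4,"ty":-5.4,"tz":0,"ax":0,"ay":0,"az":-0.08,"fingers":1},{"tx":1.4,"ty":-5.4,"tz":0,"ax":0,"ay":0,"az":-0.08,"fingers":1},{"tx":1.3,"ty":-5.5,"tz":0,"ax":0,"ay":0,"az":-0.085,"fingers":1},{"tx":0,"ty":0,"tz":0,"ax":0,"ay":0,"az":0,"fingers":1},{"tx":0,"ty":0,"tz":0,"ax":0,"ay":0,"az":0,"fingers":1}]'
python3 - <<'E'
from h import *
w=snapshot("wrist");s=snapshot("top");print(observe()["ee_pos"],observe()["eef_rot"])
f=w["frame"];print(px(w,(571.6,-185,36),1),px(s,(571.6,-185,36)))
cv2.imwrite("pics/v4.png",np.hstack([cv2.resize(f[100:400,170:470],(400,400)),cv2.resize(s["frame"][180:330,250:400],(400,400))]))
E
```

```text
t: 23.88
ee_pos: [567.0, -183.1, 176.3]
eef_rot: [180.0, -0.0, 155.0]
ft_force: [0.2, 0.7, 0.6]
grip_width: 1.0
grasp_force: 0.0
[ 567.07680755 -182.23774277  176.70985818] [ 1.79995086e+02 -1.45325419e-03  1.55053586e+02]
[321.8 228.8] [425.6 239.2]
```

View pics/v4.png

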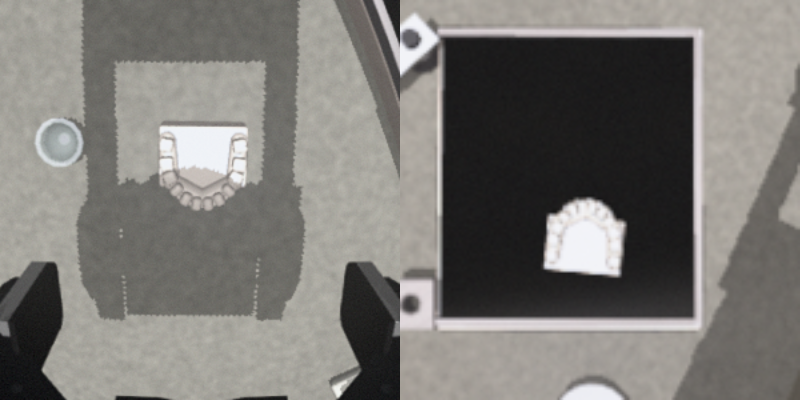

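```bash
python3 -m jog '[{"tx":-0.2,"ty":-0.1,"tz":-5.5,"ax":0,"ay":0,"az":0,"fingers":1},{"tx":0,"ty":0,"tz":-5.5,"ax":0,"ay":0,"az":0,"fingers":1},{"tx":0,"ty":0,"tz":-4,"ax":0,"ay":0,"az":0,"fingers":1},{"tx":0,"ty":0,"tz":-2.2,"ax":0,"ay":0,"az":0,"fingers":1},{"tx":0,"ty":0,"tz":-0.8,"ax":0,"ay":0,"az":0,"fingers":1},{"tx":0,"ty":0,"tz":0,"ax":0,"ay":0,"az":0,"fingers":1}]' 40
python3 -m jog '[{"tx":0,"ty":0,"tz":0,"ax":0,"ay":0,"az":0,"fingers":0},{"tx":0,"ty":0,"tz":0,"ax":0,"ay":0,"az":0,"fingers":0},{"tx":0,"ty":0,"tz":0,"ax":0,"ay":0,"az":0,"fingers":0},{"tx":0,"ty":0,"tz":0,"ax":0,"ay":0,"az":0,"fingers":0}]' 50
```

```text
t: 24.72
ee_pos: [565.4, -183.7, -2.9]
eef_rot: [-180.0, 0.0, 155.0]
ft_force: [-0.3, -1.2, 1.1]
grip_width: 1.001
grasp_force: 0.0
t: 25.22
ee_pos: [565.7, -184.3, -2.0]
eef_rot: [180.0, 0.1, 155.0]
ft_force: [-1.5, 2.0, 9.8]
grip_width: 0.643
grasp_force: 52.9
```

```bash
python3 -m jog '[{"tx":0,"ty":0,"tz":3,"ax":0,"ay":0,"az":0,"fingers":0},{"tx":0,"ty":0,"tz":5,"ax":0,"ay":0,"az":0,"fingers":0},{"tx":0.7,"ty":4,"tz":2.5,"ax":0,"ay":0,"az":0.08,"fingers":0},{"tx":0.7,"ty":4,"tz":0,"ax":0,"ay":0,"az":0.08,"fingers":0},{"tx":0.7,"ty":4,"tz":0,"ax":0,"ay":0,"az":0.08,"fingers":0},{"tx":0.7,"ty":4,"tz":0,"ax":0,"ay":0,"az":0.08,"fingers":0},{"tx":0.7,"ty":4,"tz":0,"ax":0,"ay":0,"az":0,"fingers":0},{"tx":0.2,"ty":1.6,"tz":0,"ax":0,"ay":0,"az":0,"fingers":0}]'
python3 -m jog '[{"tx":0,"ty":0,"tz":0,"ax":0,"ay":0,"az":0,"fingers":0},{"tx":0,"ty":0,"tz":-2.5,"ax":0,"ay":0,"az":0,"fingers":0},{"tx":0,"ty":0,"tz":-2,"ax":0,"ay":0,"az":0,"fingers":0},{"tx":0,"ty":0,"tz":0,"ax":0,"ay":0,"az":0,"fingers":0},{"tx":0,"ty":0,"tz":0,"ax":0,"ay":0,"az":0,"fingers":0}]'
```

```text
t: 26.22
ee_pos: [602.3, 33.7, 102.0]
eef_rot: [180.0, 0.0, 173.4]
ft_force: [-1.2, 0.3, -1.6]
grip_width: 0.639
grasp_force: 54.5
t: 26.85
ee_pos: [602.5, 31.0, 57.6]
eef_rot: [-180.0, 0.1, 173.3]
ft_force: [0.3, -0.8, -1.7]
grip_width: 0.639
grasp_force: 54.4
```

```bash
python3 -m jog '[{"tx":0,"ty":0,"tz":-0.4,"ax":0,"ay":0,"az":0,"fingers":0},{"tx":0,"ty":0,"tz":-0.4,"ax":0,"ay":0,"az":0,"fingers":0},{"tx":0,"ty":0,"tz":-0.2,"ax":0,"ay":0,"az":0,"fingers":0},{"tx":0,"ty":0,"tz":0,"ax":0,"ay":0,"az":0,"fingers":0}]'
python3 -m jog '[{"tx":0,"ty":0,"tz":0,"ax":0,"ay":0,"az":0,"fingers":1},{"tx":0,"ty":0,"tz":0,"ax":0,"ay":0,"az":0,"fingers":1},{"tx":0,"ty":0,"tz":0,"ax":0,"ay":0,"az":0,"fingers":1},{"tx":0,"ty":0,"tz":3,"ax":0,"ay":0,"az":0,"fingers":1},{"tx":0,"ty":0,"tz":5,"ax":0,"ay":0,"az":0,"fingers":1},{"tx":0,"ty":0,"tz":5,"ax":0,"ay":0,"az":0,"fingers":1}]'
python3 -m jog '[{"tx":0,"ty":6,"tz":0,"ax":0,"ay":0,"az":0,"fingers":0},{"tx":-1,"ty":6,"tz":0,"ax":0,"ay":0,"az":0,"fingers":0},{"tx":-1,"ty":6,"tz":0,"ax":0,"ay":0,"az":0,"fingers":0},{"tx":0,"ty":6,"tz":0,"ax":0,"ay":0,"az":0,"fingers":0},{"tx":0,"ty":1.7,"tz":0,"ax":0,"ay":0,"az":0.06,"fingers":0},{"tx":0,"ty":0,"tz":0,"ax":0,"ay":0,"az":0.05,"fingers":0}]'
python3 - <<'E'
from h import *
s=snapshot("top");w=snapshot("wrist");f=s["frame"]
cv2.imwrite("pics/top3.png",f)
g=cv2.cvtColor(f[185:310,262:368],6);n,l,st,c=cv2.connectedComponentsWithStats((g>150).astype(np.uint8))
for i in range(1,n):
    if st[i,4]>150:print(st[i],at(s,*(c[i]+[262,185]),84))
print(px(w,(580.4,250.6,98),1),observe()["ee_pos"])
E
```

```text
t: 27.35
ee_pos: [602.3, 31.7, 48.0]
eef_rot: [-180.0, 0.0, 173.3]
ft_force: [-9.2, -0.9, 17.9]
grip_width: 0.643
grasp_force: 56.6
t: 28.1
ee_pos: [601.9, 31.8, 177.9]
eef_rot: [-180.0, -0.0, 173.3]
ft_force: [1.4, -0.6, -0.1]
grip_width: 1.0
grasp_force: 0.0
t: 28.85
ee_pos: [581.9, 290.0, 176.1]
eef_rot: [-180.0, -0.0, 179.9]
ft_force: [0.1, -0.3, -0.1]
grip_width: 0.002
grasp_force: 0.0
[   0    0  106  125 2550] [562.1   3.5  84. ]
[  0  14   4  61 153] [602.1 136.9  84. ]
[ 42  23  31  29 693] [604.   30.9  84. ]
[ 42  70  30  29 698] [513.8  33.2  84. ]
[262.7 242.8] [582.16007664 288.60560922 176.35323052]
```

```bash
python3 -m jog '[{"tx":0,"ty":0,"tz":-5.5,"ax":0,"ay":0,"az":0,"fingers":0},{"tx":0,"ty":0,"tz":-4.5,"ax":0,"ay":0,"az":0,"fingers":0},{"tx":0,"ty":0,"tz":-1.4,"ax":0,"ay":0,"az":0,"fingers":0},{"tx":-0.7,"ty":-1.5,"tz":0,"ax":0,"ay":0,"az":0,"fingers":0},{"tx":-0.9,"ty":-1.8,"tz":0,"ax":0,"ay":0,"az":0,"fingers":0},{"tx":-0.7,"ty":-1.5,"tz":0,"ax":0,"ay":0,"az":0,"fingers":0},{"tx":-0.6,"ty":-1.5,"tz":0,"ax":0,"ay":0,"az":0,"fingers":0},{"tx":0,"ty":0,"tz":0,"ax":0,"ay":0,"az":0,"fingers":0}]'
python3 -m jog '[{"tx":-0.5,"ty":-1.3,"tz":0,"ax":0,"ay":0,"az":0,"fingers":0},{"tx":-0.4,"ty":-1.3,"tz":0,"ax":0,"ay":0,"az":0,"fingers":0},{"tx":0,"ty":0,"tz":0,"ax":0,"ay":0,"az":0,"fingers":0}]'
python3 -m jog '[{"tx":-0.2,"ty":-0.6,"tz":0,"ax":0,"ay":0,"az":0,"fingers":0},{"tx":0,"ty":-0.4,"tz":0,"ax":0,"ay":0,"az":0,"fingers":0},{"tx":0,"ty":0,"tz":0,"ax":0,"ay":0,"az":0,"fingers":0}]'
```

```text
t: 29.95
ee_pos: [553.3, 224.6, 63.5]
eef_rot: [-180.0, 0.1, 179.5]
ft_force: [0.2, -0.1, 0.6]
grip_width: -0.004
grasp_force: 0.0
t: 30.32
ee_pos: [544.0, 198.8, 62.6]
eef_rot: [-180.0, -0.0, 179.6]
ft_force: [0.5, 0.0, -0.0]
grip_width: -0.002
grasp_force: 0.0
t: 30.7
ee_pos: [542.2, 189.6, 62.5]
eef_rot: [-180.0, -0.0, 179.6]
ft_force: [-0.8, 0.3, 0.2]
grip_width: -0.001
grasp_force: 0.0
```

Keep pressing in 2 mm steps until the stop is felt.

```bash
python3 -m jog '[{"tx":0,"ty":-0.3,"tz":0,"ax":0,"ay":0,"az":0,"fingers":0},{"tx":0,"ty":-0.2,"tz":0,"ax":0,"ay":0,"az":0,"fingers":0},{"tx":0,"ty":0,"tz":0,"ax":0,"ay":0,"az":0,"fingers":0}]'|grep -E "ee_pos|ft_f"
python3 - <<'E'
from h import *
s=snapshot("top");f=s["frame"]
cv2.imwrite("pics/top4.png",f)
print(px(s,(468.6,161.9,66)),px(s,(540,160.8,98)),px(s,(665,158.3,66)))
w=snapshot("wrist");cv2.imwrite("pics/w4.png",w["frame"])
cv2.imwrite("pics/v5.png",np.hstack([cv2.resize(f[180:330,170:320],(400,400),interpolation=cv2.INTER_CUBIC),cv2.resize(w["frame"][80:380,120:420],(400,400))]))
print(px(w,(468.6,161.9,66),1),px(w,(540,160.8,98),1))
E
```

```text
ee_pos: [542.2, 184.6, 62.6]
ft_force: [0.4, 0.1, 0.0]
[252.9 294.2] [250.7 256.8] [253.7 194.2]
[264.1 128. ] [257.  329.8]
```

View pics/v5.png

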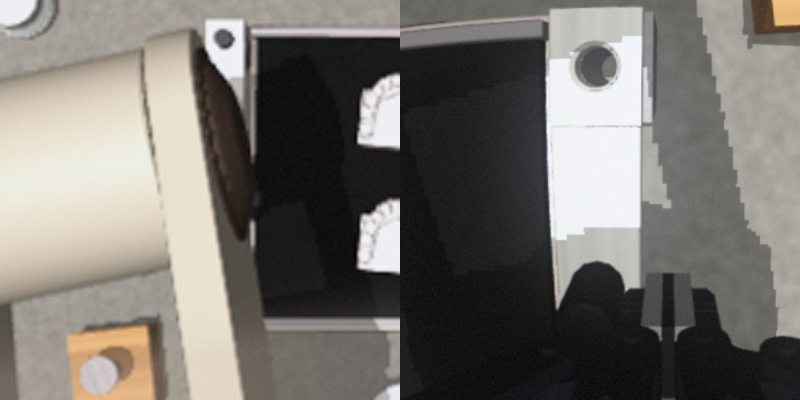

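```bash
for i in 1 2 3; do :; done; python3 -m jog '[{"tx":0,"ty":-0.2,"tz":0,"ax":0,"ay":0,"az":0,"fingers":0},{"tx":0,"ty":0,"tz":0,"ax":0,"ay":0,"az":0,"fingers":0}]'|grep -E "ee_pos|ft_f"
python3 -m jog '[{"tx":0,"ty":-0.2,"tz":0,"ax":0,"ay":0,"az":0,"fingers":0},{"tx":0,"ty":0,"tz":0,"ax":0,"ay":0,"az":0,"fingers":0}]'|grep -E "ee_pos|ft_f"
python3 -m jog '[{"tx":0,"ty":-0.1,"tz":0,"ax":0,"ay":0,"az":0,"fingers":0},{"tx":0,"ty":0,"tz":0,"ax":0,"ay":0,"az":0,"fingers":0}]'|grep -E "ee_pos|ft_f"
```

```text
ee_pos: [542.1, 184.0, 62.6]
ft_force: [1.1, 11.5, -0.4]
ee_pos: [542.2, 183.6, 62.7]
ft_force: [1.8, 27.6, -3.8]
ee_pos: [542.2, 183.5, 62.8]
ft_force: [2.8, 34.9, -4.6]
```

```bash
cat >> h.py <<'E'
def circ(img,c,R,rmin,rmax,p2=18):
    g=cv2.cvtColor(img,6);u,v=int(c[0]-R),int(c[1]-R);k=4
    g=cv2.resize(g[max(v,0):v+2*R,max(u,0):u+2*R],None,fx=k,fy=k,interpolation=cv2.INTER_CUBIC)
    h=cv2.HoughCircles(cv2.GaussianBlur(g,(5,5),1.2),cv2.HOUGH_GRADIENT,1,12,param1=120,param2=p2,minRadius=int(rmin*k),maxRadius=int(rmax*k))
    return [] if h is None else [((a+.5)/k+max(u,0)-.5,(b+.5)/k+max(v,0)-.5,r/k) for a,b,r in h[0][:4]]
E
python3 - <<'E'
from h import *
w=snapshot("wrist")
for c in circ(w["frame"],(266,129),25,5,14):print(c,at(w,c[0],c[1],66,1))
E
python3 -m jog '[{"tx":0,"ty":2,"tz":0,"ax":0,"ay":0,"az":0,"fingers":0},{"tx":0,"ty":1,"tz":3,"ax":0,"ay":0,"az":0,"fingers":0},{"tx":0,"ty":0,"tz":5,"ax":0,"ay":0,"az":0,"fingers":0},{"tx":-3,"ty":1,"tz":4,"ax":0,"ay":0,"az":0,"fingers":1},{"tx":-4,"ty":1,"tz":0,"ax":0,"ay":0,"az":0,"fingers":1},{"tx":-4,"ty":1,"tz":0,"ax":0,"ay":0,"az":0,"fingers":1},{"tx":-1,"ty":0.5,"tz":0,"ax":0,"ay":0,"az":0,"fingers":1}]'
python3 -m jog '[{"tx":0,"ty":0,"tz":0,"ax":0,"ay":0,"az":0,"fingers":1},{"tx":0,"ty":0,"tz":0,"ax":0,"ay":0,"az":0,"fingers":1},{"tx":0,"ty":0,"tz":0,"ax":0,"ay":0,"az":0,"fingers":1}]'
python3 - <<'E'
from h import *
w=snapshot("wrist");t=snapshot("top");print(at(t,207.25,320.5,81));cv2.imwrite("pics/w5.png",w["frame"])
q=px(w,(424,246,81),1);print(q,observe()["ee_pos"])
for c in circ(w["frame"],q,40,15,45):print("pin",c,at(w,c[0],c[1],81,1), at(w,c[0]+c[2],c[1],81,1))
q=px(w,(468.6,162,66),1);print(q)
for c in circ(w["frame"],q,25,5,14):print("hole",c,at(w,c[0],c[1],66,1),at(w,c[0]+c[2],c[1],66,1))
E
```

```text
t: 32.85
ee_pos: [420.5, 245.3, 183.1]
eef_rot: [180.0, 0.0, 179.7]
ft_force: [0.4, -0.2, -0.2]
grip_width: 0.845
grasp_force: 0.0
t: 33.22
ee_pos: [422.8, 244.5, 182.3]
eef_rot: [-180.0, -0.0, 179.6]
ft_force: [0.2, -1.1, -0.4]
grip_width: 1.001
grasp_force: 0.0
[421.2 247.1  81. ]
[323.8 237.4] [422.5944419  244.48625615 182.34438247]
[219.6 286.4]
hole (np.float32(219.75), np.float32(286.5), np.float32(7.425)) [468.7 162.1  66. ] [468.6 168.4  66. ]
```

```bash
python3 - <<'E'
from h import *
w=snapshot("wrist");f=w["frame"];q=px(w,(421.2,247.1,81),1);print(q)
hsv=cv2.cvtColor(f,cv2.COLOR_BGR2HSV)
u,v=q.astype(int);sub=f[v-40:v+40,u-40:u+40]
for c in circ(f,q,40,13,26,9):print("pin",c,at(w,c[0],c[1],81,1), at(w,c[0]+c[2],c[1],81,1))
m=(hsv[...,1]<60).astype(np.uint8);m[:v-40]=0;m[v+40:]=0;m[:,:u-40]=0;m[:,u+40:]=0
n,l,st,c=cv2.connectedComponentsWithStats(m)
for i in range(1,n):
    if st[i,4]>100:print(st[i],c[i],at(w,*c[i],81,1))
cv2.imwrite("pics/v6.png",cv2.resize(sub,None,fx=6,fy=6,interpolation=cv2.INTER_CUBIC))
E
```

```text
[325.2 233.9]
[ 285  193   80   80 1565] [318.81277955 258.35079872] [439.5 242.4  81. ]
[ 309  213   38   39 1139] [327.45566286 232.96839333] [420.6 248.7  81. ]
```

View pics/v6.png

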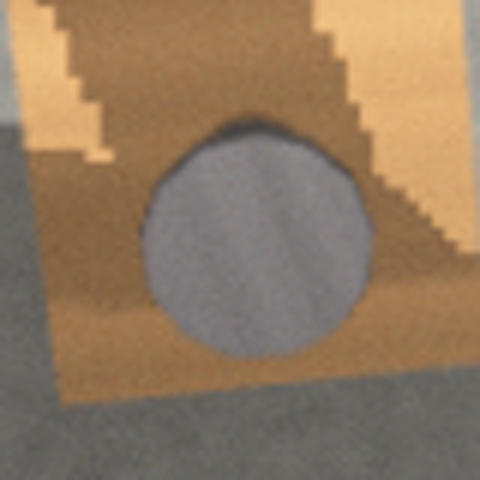

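```bash
python3 -m jog '[{"tx":-0.15,"ty":0.4,"tz":-5,"ax":0,"ay":0,"az":0,"fingers":1},{"tx":0,"ty":0,"tz":-4,"ax":0,"ay":0,"az":0,"fingers":1},{"tx":0,"ty":0,"tz":-3,"ax":0,"ay":0,"az":0,"fingers":1},{"tx":0,"ty":0,"tz":-2,"ax":0,"ay":0,"az":0,"fingers":1},{"tx":0,"ty":0,"tz":-0.7,"ax":0,"ay":0,"az":0,"fingers":1},{"tx":0,"ty":0,"tz":0,"ax":0,"ay":0,"az":0,"fingers":1},{"tx":0,"ty":0,"tz":0,"ax":0,"ay":0,"az":0,"fingers":1}]' 40
python3 -m jog '[{"tx":0,"ty":0,"tz":0,"ax":0,"ay":0,"az":0,"fingers":0},{"tx":0,"ty":0,"tz":0,"ax":0,"ay":0,"az":0,"fingers":0},{"tx":0,"ty":0,"tz":0,"ax":0,"ay":0,"az":0,"fingers":0},{"tx":0,"ty":0,"tz":0,"ax":0,"ay":0,"az":0,"fingers":0},{"tx":0,"ty":0,"tz":0,"ax":0,"ay":0,"az":0,"fingers":0},{"tx":0,"ty":0,"tz":0,"ax":0,"ay":0,"az":0,"fingers":0}]' 40
```

```text
t: 34.25
ee_pos: [421.2, 248.9, 36.5]
eef_rot: [180.0, 0.1, 179.6]
ft_force: [-0.3, 0.6, -0.3]
grip_width: 0.995
grasp_force: 0.0
t: 35.0
ee_pos: [420.8, 248.8, 35.8]
eef_rot: [-180.0, 0.0, 179.6]
ft_force: [0.3, 0.0, 3.9]
grip_width: 0.305
grasp_force: 39.0
```

```bash
python3 -m jog '[{"tx":0,"ty":0,"tz":0,"ax":0,"ay":0,"az":0,"fingers":0.6},{"tx":0,"ty":0,"tz":-0.25,"ax":0,"ay":0,"az":0,"fingers":0.6},{"tx":0,"ty":0,"tz":0,"ax":0,"ay":0,"az":0,"fingers":0.6}]' 40
python3 -m jog '[{"tx":0,"ty":0,"tz":0,"ax":0,"ay":0,"az":0,"fingers":0},{"tx":0,"ty":0,"tz":0,"ax":0,"ay":0,"az":0,"fingers":0},{"tx":0,"ty":0,"tz":0,"ax":0,"ay":0,"az":0,"fingers":0},{"tx":0,"ty":0,"tz":0,"ax":0,"ay":0,"az":0,"fingers":0}]' 40
```

```text
t: 35.38
ee_pos: [420.4, 248.7, 32.7]
eef_rot: [-180.0, -0.0, 179.6]
ft_force: [-0.5, -0.4, -0.2]
grip_width: 0.599
grasp_force: 0.0
t: 35.88
ee_pos: [420.7, 248.8, 33.2]
eef_rot: [-180.0, 0.0, 179.6]
ft_force: [0.1, -0.1, 1.9]
grip_width: 0.303
grasp_force: 39.1
```

```bash
python3 -m jog '[{"tx":0,"ty":0,"tz":0,"ax":0,"ay":0,"az":0,"fingers":0.6},{"tx":0,"ty":0,"tz":1.4,"ax":0,"ay":0,"az":0,"fingers":0.6},{"tx":0,"ty":0,"tz":0,"ax":0,"ay":0,"az":0,"fingers":0.6}]' 90
python3 -m jog '[{"tx":0,"ty":0,"tz":0,"ax":0,"ay":0,"az":0,"fingers":0},{"tx":0,"ty":0,"tz":0,"ax":0,"ay":0,"az":0,"fingers":0},{"tx":0,"ty":0,"tz":0,"ax":0,"ay":0,"az":0,"fingers":0},{"tx":0,"ty":0,"tz":0,"ax":0,"ay":0,"az":0,"fingers":0}]' 90
python3 -m jog '[{"tx":0,"ty":0,"tz":1,"ax":0,"ay":0,"az":0,"fingers":0},{"tx":0,"ty":0,"tz":2,"ax":0,"ay":0,"az":0,"fingers":0},{"tx":0,"ty":0,"tz":2,"ax":0,"ay":0,"az":0,"fingers":0},{"tx":0,"ty":0,"tz":2,"ax":0,"ay":0,"az":0,"fingers":0},{"tx":0,"ty":0,"tz":1.2,"ax":0,"ay":0,"az":0,"fingers":0},{"tx":0,"ty":0,"tz":0,"ax":0,"ay":0,"az":0,"fingers":0},{"tx":0,"ty":0,"tz":0,"ax":0,"ay":0,"az":0,"fingers":0}]'
```

```text
t: 36.25
ee_pos: [421.3, 249.1, 48.5]
eef_rot: [180.0, 0.1, 179.6]
ft_force: [-0.2, -0.2, 0.1]
grip_width: 0.598
grasp_force: 0.0
t: 36.75
ee_pos: [420.9, 248.8, 47.3]
eef_rot: [-180.0, 0.0, 179.6]
ft_force: [-0.6, -0.8, 6.0]
grip_width: 0.28
grasp_force: 87.8
t: 37.62
ee_pos: [420.3, 248.6, 128.4]
eef_rot: [-180.0, -0.1, 179.6]
ft_force: [-0.2, 0.1, -0.9]
grip_width: 0.278
grasp_force: 88.1
```

```bash
python3 -m jog '[{"tx":0.6,"ty":-1,"tz":0,"ax":0,"ay":0,"az":0,"fingers":0},{"tx":1,"ty":-2,"tz":0,"ax":0,"ay":0,"az":0,"fingers":0},{"tx":1.2,"ty":-2,"tz":0,"ax":0,"ay":0,"az":0,"fingers":0},{"tx":1,"ty":-2,"tz":0,"ax":0,"ay":0,"az":0,"fingers":0},{"tx":0.7,"ty":-1.2,"tz":0,"ax":0,"ay":0,"az":0,"fingers":0},{"tx":0.3,"ty":-0.45,"tz":0,"ax":0,"ay":0,"az":0,"fingers":0},{"tx":0,"ty":0,"tz":0,"ax":0,"ay":0,"az":0,"fingers":0},{"tx":0,"ty":0,"tz":0,"ax":0,"ay":0,"az":0,"fingers":0}]'
python3 - <<'E'
from h import *
o=observe();w=snapshot("wrist");f=w["frame"];cv2.imwrite("pics/w6.png",f);print(o["ee_pos"],o["grip_width"])
q=px(w,(468.7,162.1,66),1);p=px(w,(468.7,162.1,88),1);print(q,p)
for c in circ(f,q,25,4,12,10):print("hole",c,at(w,c[0],c[1],66,1))
g=cv2.cvtColor(f,6);u,v=q.astype(int);np.set_printoptions(linewidth=250);print(v-24,u-24);print(g[v-24:v+40:2,u-24:u+24:2])
E
```

```text
t: 38.62
ee_pos: [468.4, 162.7, 129.1]
eef_rot: [180.0, -0.0, 179.6]
ft_force: [0.2, 0.2, -1.0]
grip_width: 0.28
grasp_force: 88.2
[468.42425009 162.68727247 129.08794598] 0.27989228973113417
[320.7 252.8] [320.8 265. ]
hole (np.float32(323.0), np.float32(270.5), np.float32(9.05)) [480.3 163.4  66. ]
hole (np.float32(322.0), np.float32(252.75), np.float32(10.125)) [468.7 162.9  66. ]
hole (np.float32(325.0), np.float32(250.0), np.float32(5.9)) [466.9 164.7  66. ]
hole (np.float32(326.0), np.float32(270.0), np.float32(6.35)) [479.9 165.3  66. ]
228 296
[[200 205 252 251 251 251 250 250 250 251 250 251 251 251 251 244 203 207 204 206 208 209 207 210]
 [146 151 251 249 248 249 248 249 250 251 251 251 251 251 251 245 204 202 206 204 209 209 206 207]
 [147 144 209 213 209 206 195 246 251 251 251 250 251 251 251 243 204 203 201 206 208 205 206 208]
 [146 148 208 215 212 205 201 214 223 222 236 251 250 251 251 244 199 203 204 205 208 208 202 208]
 [147 148 207 210 209 201 200 197 195 206 230 251 251 251 251 244 203 202 202 204 207 207 206 208]
 [144 149 209 212 208 202 202 199 199 205 209 2
[... 1926 characters left out ...]
8 204]
 [141 114 201 203 199 194 192 185 180  83  78  76  85  82  77  79  81  81 109 197 196 195 199 205]
 [143 117 188 197 192 192 184 185 165  81  82  80  78  76  77  80  78  78  99 193 198 198 198 201]
 [145 113 185 191 189 192 198 154  82  80  79  82  79  80  76  78  75  77  75 139 191 191 191 188]
 [144 116 187 193 191 199 139  79  81  77  81  82  79  80  78  80  77  76  76  80 176 200 203 196]
 [146 116 184 197 192 196  90  78  79  82  79  75  78  76  79  79  79  78  75  71  88 179 203 190]
 [141 113 186 192 191 179  74  76  77  75  79  79  76  76  79  79  78  71  76  81  74 120 204 191]
 [143 111 183 195 189 102  77  77  81  81  77  73  76  77  77  79  79  76  79  80  78 114 202 182]]
```

```bash
python3 -m jog '[{"tx":0,"ty":0,"tz":-1,"ax":0,"ay":0,"az":0,"fingers":0},{"tx":0,"ty":0,"tz":-0.8,"ax":0,"ay":0,"az":0,"fingers":0},{"tx":0,"ty":0,"tz":-0.4,"ax":0,"ay":0,"az":0,"fingers":0},{"tx":0,"ty":0,"tz":-0.3,"ax":0,"ay":0,"az":0,"fingers":0},{"tx":0,"ty":0,"tz":0,"ax":0,"ay":0,"az":0,"fingers":0}]'
python3 -m jog '[{"tx":0,"ty":0,"tz":-0.3,"ax":0,"ay":0,"az":0,"fingers":0},{"tx":0,"ty":0,"tz":-0.3,"ax":0,"ay":0,"az":0,"fingers":0},{"tx":0,"ty":0,"tz":0,"ax":0,"ay":0,"az":0,"fingers":0}]'
```

```text
t: 39.3
ee_pos: [468.6, 162.2, 104.0]
eef_rot: [-180.0, -0.0, 179.6]
ft_force: [0.2, -0.4, -0.8]
grip_width: 0.281
grasp_force: 88.2
t: 39.67
ee_pos: [468.5, 162.2, 97.8]
eef_rot: [-180.0, -0.0, 179.6]
ft_force: [0.4, -0.1, -0.9]
grip_width: 0.276
grasp_force: 88.2
```

```bash
python3 -m jog '[{"tx":0,"ty":0,"tz":-0.3,"ax":0,"ay":0,"az":0,"fingers":0},{"tx":0,"ty":0,"tz":-0.3,"ax":0,"ay":0,"az":0,"fingers":0},{"tx":0,"ty":0,"tz":-0.3,"ax":0,"ay":0,"az":0,"fingers":0},{"tx":0,"ty":0,"tz":0,"ax":0,"ay":0,"az":0,"fingers":0}]'
python3 -m jog '[{"tx":0,"ty":0,"tz":-0.4,"ax":0,"ay":0,"az":0,"fingers":0},{"tx":0,"ty":0,"tz":-0.4,"ax":0,"ay":0,"az":0,"fingers":0},{"tx":0,"ty":0,"tz":-0.4,"ax":0,"ay":0,"az":0,"fingers":0},{"tx":0,"ty":0,"tz":0,"ax":0,"ay":0,"az":0,"fingers":0}]'
```

```text
t: 40.17
ee_pos: [468.5, 162.2, 88.8]
eef_rot: [-180.0, -0.0, 179.6]
ft_force: [-1.0, -0.7, -0.6]
grip_width: 0.279
grasp_force: 88.2
t: 40.67
ee_pos: [468.5, 162.2, 76.7]
eef_rot: [-180.0, -0.0, 179.6]
ft_force: [-0.0, 0.4, -0.8]
grip_width: 0.28
grasp_force: 88.2
```

```bash
python3 -m jog '[{"tx":0,"ty":0,"tz":-0.3,"ax":0,"ay":0,"az":0,"fingers":0},{"tx":0,"ty":0,"tz":-0.2,"ax":0,"ay":0,"az":0,"fingers":0},{"tx":0,"ty":0,"tz":0,"ax":0,"ay":0,"az":0,"fingers":0}]'
python3 -m jog '[{"tx":0,"ty":0,"tz":-0.1,"ax":0,"ay":0,"az":0,"fingers":0},{"tx":0,"ty":0,"tz":0,"ax":0,"ay":0,"az":0,"fingers":0}]'
```

```text
t: 41.05
ee_pos: [468.6, 162.2, 72.0]
eef_rot: [-180.0, -0.0, 179.6]
ft_force: [-0.4, -0.4, -0.8]
grip_width: 0.282
grasp_force: 88.2
t: 41.3
ee_pos: [468.9, 162.3, 71.4]
eef_rot: [-180.0, 0.0, 179.6]
ft_force: [0.0, 0.7, 3.4]
grip_width: 0.276
grasp_force: 88.5
```

```bash
python3 -m jog '[{"tx":0,"ty":0,"tz":0,"ax":0,"ay":0,"az":0,"fingers":0.7},{"tx":0,"ty":0,"tz":0,"ax":0,"ay":0,"az":0,"fingers":0.7},{"tx":0,"ty":0,"tz":0,"ax":0,"ay":0,"az":0,"fingers":0.7},{"tx":0,"ty":0,"tz":2,"ax":0,"ay":0,"az":0,"fingers":0.7},{"tx":0,"ty":0,"tz":4,"ax":0,"ay":0,"az":0,"fingers":0.7},{"tx":0,"ty":0,"tz":5,"ax":0,"ay":0,"az":0,"fingers":0.7},{"tx":0,"ty":0,"tz":0,"ax":0,"ay":0,"az":0,"fingers":0.7}]' 40
python3 - <<'E'
from h import *
w=snapshot("wrist");f=w["frame"];q=px(w,(468.7,162.5,105),1)
hsv=cv2.cvtColor(f,cv2.COLOR_BGR2HSV);g=cv2.cvtColor(f,6)
for z in(105,115):print(px(w,(468.7,162.5,z),1))
for c in circ(f,q,45,15,32,14):print(c,at(w,c[0],c[1],105,1),at(w,c[0]+c[2],c[1],105,1))
cv2.imwrite("pics/w7.png",f)
u,v=q.astype(int);np.set_printoptions(linewidth=250);print(v-36,u-36);print(g[v-36:v+36:4,u-36:u+36:4])
E
```

```text
t: 42.18
ee_pos: [470.1, 162.5, 184.7]
eef_rot: [179.9, 0.3, 179.6]
ft_force: [0.9, -0.3, -0.2]
grip_width: 0.701
grasp_force: 0.0
[321.4 241.8]
[321.5 246.4]
(np.float32(318.25), np.float32(242.0), np.float32(22.95)) [468.8 160.4 105. ] [468.9 175.4 105. ]
(np.float32(320.75), np.float32(239.0), np.float32(18.925)) [466.8 162.1 105. ] [466.9 174.4 105. ]
(np.float32(317.75), np.float32(246.0), np.float32(26.475)) [471.5 160.1 105. ] [471.7 177.4 105. ]
(np.float32(324.0), np.float32(240.75), np.float32(18.45)) [468.  164.2 105. ] [468.1 176.2 105. ]
205 285
[[196 198 194 178 205 245 244 243 199 192 190 183 189 186 156 120 165 162]
 [198 204 198 181 198 244 242 243 200 193 189 185 191 190 149 109 164 164]
 [ 44  48  47 245 197 244 243 242 195 185 187 187 189 190 145 102 164 171]
 [ 42  41  41 190 189 245 214 183 189 171 179 185 191 190 141 106 155 166]
 [ 41  39  42 189 130 194 184 155  70  82  72 139 187 186 136 107 114 170]
 [ 43  40  42 186 132 193 128 199 212 200 137 138 118 189 137 109 108 167]
 [ 42  41  39 185 125 117 137 143 202 198 129 135 137 102 134 111 111 108]
 [ 39  32  38 187 124 133 128 137 139 134 134 139 136 136 124 113 109 110]
 [ 38  35  36 185 112 132 128 128 135 134 127 133 138 132 113 110 116 115]
 [ 37  30  35 181 122 134 131 127 129 133 131 127 133 134 127 110 109 105]
 [ 36  32  38 188 117 134 127 125 125 136 132 128 129 131 128 105 107 110]
 [ 38  38  40 185 112 128 127 123 125 130 130 126 125 133 114 109 114 111]
 [ 33  36  33 190 108 131 125 126 122 129 131 128 123 130 109 110 112 107]
 [ 37  33  33 188 106 181 123 121 121 124 131 128 126 187 111 107 109 112]
 [ 36  33  32 180 104 183 182 170 126 126 134 160 186 185 113 105 108 108]
 [ 37  36  26 186 104 178 181 181 178 181 185 178 182 181 106 107 110 106]
 [ 33  34  38 184 101 181 182 183 179 180 184 179 181 189 107 113 113 111]
 [ 33  32  35 184 101 181 182 179 178 180 181 181 183 184 114 111 113 111]]
```

```bash
python3 -m jog '[{"tx":0.5,"ty":6,"tz":0,"ax":0,"ay":0,"az":-0.05,"fingers":0},{"tx":0.5,"ty":6,"tz":0,"ax":0,"ay":0,"az":-0.05,"fingers":0},{"tx":0.5,"ty":6,"tz":0,"ax":0,"ay":0,"az":-0.05,"fingers":0},{"tx":0.5,"ty":6,"tz":0,"ax":0,"ay":0,"az":0,"fingers":0},{"tx":0.5,"ty":2.7,"tz":0,"ax":0,"ay":0,"az":0,"fingers":0},{"tx":0,"ty":0,"tz":0,"ax":0,"ay":0,"az":0,"fingers":0},{"tx":0,"ty":0,"tz":0,"ax":0,"ay":0,"az":0,"fingers":0}]'
```

```text
t: 43.1
ee_pos: [493.4, 428.5, 180.0]
eef_rot: [-179.9, -0.1, 171.0]
ft_force: [0.1, -0.9, -0.3]
grip_width: 0.002
grasp_force: 0.0
```

```bash
python3 -m jog '[{"tx":0,"ty":0,"tz":-5.5,"ax":0,"ay":0,"az":0,"fingers":0},{"tx":0,"ty":0,"tz":-4.5,"ax":0,"ay":0,"az":0,"fingers":0},{"tx":0,"ty":0,"tz":-1,"ax":0,"ay":0,"az":0,"fingers":0},{"tx":1,"ty":-0.1,"tz":0,"ax":0,"ay":0,"az":0,"fingers":0},{"tx":0.7,"ty":-0.1,"tz":0,"ax":0,"ay":0,"az":0,"fingers":0},{"tx":0.5,"ty":0,"tz":0,"ax":0,"ay":0,"az":0,"fingers":0},{"tx":0.5,"ty":-0.1,"tz":0,"ax":0,"ay":0,"az":0,"fingers":0},{"tx":0,"ty":0,"tz":0,"ax":0,"ay":0,"az":0,"fingers":0}]'
python3 -m jog '[{"tx":0.5,"ty":-0.1,"tz":0,"ax":0,"ay":0,"az":0,"fingers":0},{"tx":0.5,"ty":-0.1,"tz":0,"ax":0,"ay":0,"az":0,"fingers":0},{"tx":0.5,"ty":-0.1,"tz":0,"ax":0,"ay":0,"az":0,"fingers":0},{"tx":0.3,"ty":0,"tz":0,"ax":0,"ay":0,"az":0,"fingers":0},{"tx":0,"ty":0,"tz":0,"ax":0,"ay":0,"az":0,"fingers":0}]'
python3 -m jog '[{"tx":-1.5,"ty":0,"tz":0,"ax":0,"ay":0,"az":0,"fingers":0},{"tx":-2,"ty":0,"tz":3,"ax":0,"ay":0,"az":0,"fingers":0},{"tx":-2,"ty":0,"tz":5,"ax":0,"ay":0,"az":0,"fingers":0},{"tx":-4,"ty":0,"tz":5,"ax":0,"ay":0,"az":0,"fingers":0},{"tx":-4,"ty":0,"tz":0,"ax":0,"ay":0,"az":0,"fingers":0},{"tx":-5,"ty":0,"tz":0,"ax":0,"ay":0,"az":0,"fingers":0},{"tx":-5,"ty":0,"tz":0,"ax":0,"ay":0,"az":0,"fingers":0},{"tx":0,"ty":0,"tz":0,"ax":0,"ay":0,"az":0,"fingers":0}]'
python3 - <<'E'
from h import *
s=snapshot("top");b=s["frame"];a=cv2.imread("pics/top0.png");c1=cv2.imread("pics/top1.png")
r=np.s_[235:280,100:150];D=lambda x,y:np.abs(x[r].astype(int)-y[r]).mean()
print("vs on",D(b,a),"vs off",D(b,c1))
np.set_printoptions(linewidth=200);print(cv2.cvtColor(b,6)[238:276:2,106:142:2])
g=cv2.cvtColor(b,6)
for k,x0,x1,y0,y1,z in(("cast",268,358,198,298,84),("tin",290,370,330,380,28)):
    n,l,st,c=cv2.connectedComponentsWithStats((g[y0:y1,x0:x1]>170).astype(np.uint8))
    for i in range(1,n):
        if st[i,4]>200:print(k,st[i],at(s,*(c[i]+[x0,y0]),z))
for c in circ(b,px(s,(468.7,162.5,105)),16,5,11,10):print("pin",c,at(s,c[0],c[1],105))
E
```

```text
t: 44.1
ee_pos: [521.0, 426.3, 71.4]
eef_rot: [180.0, 0.0, 171.0]
ft_force: [-3.1, 0.3, 1.5]
grip_width: 0.004
grasp_force: 1.4
t: 44.72
ee_pos: [538.9, 423.1, 70.9]
eef_rot: [-180.0, -0.0, 171.0]
ft_force: [-0.3, -0.6, -0.2]
grip_width: -0.002
grasp_force: 0.0
t: 45.72
ee_pos: [301.1, 423.2, 200.5]
eef_rot: [179.9, 0.0, 171.2]
ft_force: [1.4, 0.6, 0.7]
grip_width: 0.002
grasp_force: 0.0
vs on 1.1601481481481482 vs off 16.514666666666667
[[130 137 134 136 139 139 136 137 139 138 137 138 139 138 137 136 144 187]
 [136 137 135 137 147 141 127 138 137 135 136 137 140 138 138 137 139 147]
 [139 137 139 139 181 183 181 183 169 147 159 149 140 144 138 141 139 138]
 [137 138 132 133 176 182 181 182 130 113 163 182 186 190 128 140 138 136]
 [136 136 162 143  93 177 180 184 115 114 163 184 187 171 123 139 137 137]
 [138 138 150 132  70 104 182 170 112 113 164 184 184 149 128 139 139 142]
 [137 138 130 101  84  62 128 118  99 112 184 183 187 137 137 139 140 143]
 [138 138 139 163 100  80  59  52  55  59 174 181 189 114 141 140 138 137]
 [137 139 143 183 127  95  79  56  52  85  82 182 191 104 
[... 290 characters left out ...]
8 128 138 139 142 140  99]
 [136 135 181 185 184 184 188 185 184 188 184 190 113 140 139 139 135  86]
 [139 142 185 182 183 184 189 185 181 187 185 192 103 140 141 139 103  74]
 [140 148 183 183 183 186 186 185 183 188 185 193 119 139 141 138 126  61]
 [137 151 171 178 182 187 186 186 185 186 186 171 130 140 138 139 119  54]
 [136 137 136 137 136 144 152 154 164 173 179 140 141 140 137 141 106  47]
 [136 134 136 135 135 136 136 139 138 138 137 137 140 139 138 140 103  40]]
cast [ 36  10  30  29 667] [603.9  31.1  84. ]
cast [ 36  57  30  28 676] [513.8  33.2  84. ]
tin [ 17   0  31  25 640] [371.1  30.3  28. ]
pin (np.float32(252.25), np.float32(292.0), np.float32(7.575)) [474.2 157.4 105. ]
```

```bash
python3 -c "
from bench import *
print(finish_job())"
```

```text
the job is handed in; nothing more can be done
None
```

The job is handed in at about 46 s of the 200 s, with the verdict not shown: camera checks put the toggle off then back on, the tin flat on the bench, both casts (only two were present) on the bed, the bar shut, the pin home and the arm clear, though the fingertips turned out to sit 10 mm behind the TCP when shut rather than 22 mm ahead, so the first toggle pass missed and I pressed the bench to about 62 N (limit 120 N) to find that out.

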